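# Tip up the spring pedestal and thread the spring onto its rod

## Task

Slide the fallen pedestal up against the edge of the low steel platform and tip it up onto the platform so that it stands flat with its rod pointing up. Then thread the large coil spring down over the rod until it is fully seated on the block: ease it down and do not let it drop, giving it a slight twist if a coil snags. Leave everything else where it is and let go of the spring.

Things in the scene. Friction and masses are not known exactly. Their poses are not given: they have to be found in the camera images.
- platform: fixed low platform of ground steel on the dark granite, 140 mm (x) by 240 mm (y) by 10 mm high; origin at the centre of its underside. Its straight front edge, 70 mm from the origin on its -x side, faces the robot (turned up to 0.25 rad): a 10 mm step that serves as the fence
- platform_edge (a point): middle of the platform's front upper edge, 10 mm above the granite; axes as the platform. Pushed high before it touches the step, the pedestal can tip too early; tipped at the step it ends with up to 12 mm of its base overhanging this edge, which is fine
- pedestal: loose aluminium block 80 x 80 mm (its x, y), 45 mm thick (z), ~0.85 kg, a steel rod 25 mm thick standing 65 mm out of one 80 x 80 face. Origin: centre of the opposite face (the base); z runs base to rod tip. Starts lying on its side on the granite, 80 mm high, rod level at 40 mm and pointing roughly to the robot; base face 20 to 45 mm before the platform's edge, turned up to 0.2 rad from it
- rod_tip (a point): centre of the rod's end (bevelled 3 mm), 110 mm along z from the pedestal's base. Pushed below 35 mm height on the rod face, either side of the rod, the lying block slides and squares up on the step. Pushed near that face's top it then tips over the step, falling by itself past 45 degrees; the rod swings up in the middle, keep that clear
- spring: the large steel coil spring: 40 mm outside diameter, 30 mm bore (about 1.9 mm clear all round the rod), 5 mm wire, 85 mm long, flat closed ends, 0.12 kg, so stiff it acts as rigid. Starts standing upright on the granite. Origin: centre of its lower end; z along its axis. Can be gripped from above near its top
- spring_mid (a point): middle of the spring on its axis, 42.5 mm from either end; axes as the spring. Seated, the spring's lower end rests on the block's 80 x 80 face and its upper end stands 20 mm above the rod's tip
- small_spring: a much smaller coil spring standing upright, 27 mm outside diameter, 55 mm long, too narrow for the rod; leave it alone; origin at the centre of its lower end
- ring_gauge: dark steel ring gauge lying flat, 64 mm outside diameter, 22 mm high; leave it alone; origin at the centre of its underside
- ceramic_square: white ceramic square (L shape, arms 150 and 105 mm long, 30 mm wide, 20 mm thick) lying flat, to the right; leave it alone; origin on its underside at the middle of the long arm
- surface_gauge: grey cast-iron surface gauge, foot 90 x 70 mm, pillar 230 mm high with a level scriber, to the left; leave it alone; origin at the centre of its underside
- test_cylinder: steel roundness test cylinder, 50 mm diameter, 110 mm high, standing on the black turntable (6 mm high, 250 mm across, fixed) to the right, beside a chrome indicator probe that is screwed down; leave it alone; origin at the centre of its underside
Things that resemble listed ones, but are neither listed nor needed, are in the scene too. Of the things like the pedestal, leave any that is green; of the rest the larger one is meant.

How it is judged:
On the way, in this order (a step that is already met when the one before it is completed fails the run):
1. the pedestal stands flat on the platform, rod up (angle between pedestal's own z axis and vertical below 0.06 rad and z of pedestal in the frame of platform between 0.007 and 0.014 m), for 0.3 s.
2. the spring has been started over the rod end (horizontal distance between spring_mid and rod_tip below 0.008 m and z of spring_mid in the frame of pedestal below 0.147 m and angle between the z axis of spring and the z axis of pedestal, either way round below 0.15 rad), for 0.05 s.
At the end, for the whole second after the job is handed in: The pedestal stands flat on the platform with its rod up (within 0.06 rad of vertical, base at the height of the platform's top within about 3 mm). The large spring is round the rod, its end resting on the block within 3 mm, in line with the rod within 0.08 rad, and both are at rest and released (all of step 1 and horizontal distance between spring_mid and rod_tip below 0.008 m and angle between the z axis of spring and the z axis of pedestal, either way round below 0.08 rad and z of spring_mid in the frame of pedestal between 0.084 and 0.0905 m and linear speed of each of spring, pedestal below 0.02 m/s); the robot touches nothing.
It fails at once if the spring is let fall down the rod (faster than 0.5 m/s) (horizontal distance between spring_mid and rod_tip below 0.012 m and z of spring_mid in the frame of pedestal between 0.08 and 0.152 m and linear speed of spring above 0.5 m/s).
It fails at once if the small spring, ring gauge, ceramic square, surface gauge or test cylinder is moved by more than 25 mm (distance of any of small_spring, ring_gauge, ceramic_square, surface_gauge, test_cylinder from where it was at the start of the episode above 0.025 m).
It also fails if it takes over 61 s, if anything falls off the work surface, if the arm or the gripper's body presses on something with over 40 N, if the wrist force passes 120 N, or if a joint passes its speed limit or range.

## Robot

A 7-joint arm with a two-finger parallel gripper is mounted at the origin on the work surface. World frame = base frame: x ahead of the robot, y to its left, z up, the work surface at z = 0. Lengths are in m, angles in rad, forces in N, time in s.
With the tool pointing down it reaches from about 0.4 to 0.875 m from the base axis. Payload 19.3 kg.
Tool frame: the origin (TCP) lies between the finger pads; the fingertips stand 19 mm ahead of it and the grasp point (between the pads) is the TCP; z points along the fingers, y is the direction in which the jaws open and shut (so a half turn about z gives the same grasp; the last joint's range is limited). The gripper opens to 85 mm and grips with 20 to 120 N. Pads are 22 mm wide; open, the fingers measure 114 mm over their backs; the gripper's body (76 mm by 85 mm) begins 54 mm behind the grasp point. The pads swing forward as they close: fully open they stand 13 mm farther back than shut.
Start: joints at [1.211, 0.521, -0.036, 1.599, 0.021, 1.021, -0.113], TCP at [0.179, -0.599, 0.25] pointing down, gripper open.
Joint ranges: [-2.91, 2.91], [-0.3, 2.13], [-1.5, 1.42], [0.17, 2.43], [-1.26, 4.41], [0.16, 1.93], [-2.52, 2.52]. Speed limits (rad/s): [1.89, 1.89, 2.39, 2.39, 3.01, 3.01, 3.01].

## Interface

Orientations are given as [roll, pitch, yaw] about the fixed x, y, z axes, in that order (R = Rz(yaw) Ry(pitch) Rx(roll)).
In Python, from workcell import status, imaging, bot gives the robot as it stands.
- The arm moves only by the shell command python3 -m handwheel 'ROWS' [FORCE]. ROWS is JSON, a list of rows, each an object with "offset": the shift along the tool's x, y, z in mm, a list of three; "rot": the turn, a rotation vector about the tool's x, y, z in degrees, a list of three; "claw": the opening, from -1 (shut) to 1 (fully open). A call has 1 to 12 rows; each row shifts and turns the commanded pose from where the row before left it, along the tool's axes as they then stand; what a row does not reach is not made up. A row lasts 1/10 s, in which the tool goes at most 50 mm and 8.59 degrees, less where a joint would pass 70% of its speed; a pose out of reach is approached as far as the arm can. A call is refused whole if a number of a shift passes 50 or a number of a turn 8.59, either way. A call with a gripper value outside its range is refused whole. The fingers move at their own pace and stop on an object; FORCE is the grip in N (left out, the last holds). Time passes only in rows, so rows that do not move let the fingers close. It gives the time, the measured TCP pose, the force and the opening at its end, in the units of the state.
- status.observe(): the state, without advancing time (a new reading comes with each control period).
- imaging.grab_frame(name): name is "side" or "top" or "wrist"; returns a dict with "color" (420x560x3 uint8, red, green, blue), "range_z" (420x560 float32, m along the optical axis (not along the pixel's ray), 0 where there is no reading), "fx", "fy", "cx", "cy" (pixels), "camera_from_world" (4x4, takes a point from world to camera coordinates). Camera axes: x right, y down, z forward; pixel columns grow to the right and rows downward; lengths in m; the calibration is good to about 2 mm. A picture is of the moment at which its call begins.
- bot.job_done(): hands the job in, once; it reports no verdict.
Trained networks look in the newest picture that a camera, given by its name, has taken for a name from the list of things; names that differ only in an ending like _2 or _b are one class to them, and where a whole thing is asked for, a point or a joint stands for the part that bears it (a point fixed in the world has none). Each returns a list of dicts, best first, with "conf" (0 to 1); they miss things now and then, are a little off and sometimes report something else, mostly with a low value. They report only what shows in the picture. A call takes as long as a camera call. They do not tell look-alikes from the thing itself.
- imaging.regions_of(thing, camera): "region" (420x560 bool, what is visible of it) and "box" ([centre column, centre row, width, height] in pixels, round what is visible of it).
- imaging.mark_of(thing, camera): "uv" ([column, row] in pixels: a listed point, or the origin of a listed thing).
The state is a dict: "clock": time; "qpos": joint angles; "qd": joint speeds; "joint_efforts": joint torques, N m; "position": TCP position; "tool_rot": TCP orientation; "force": force on the tool from outside, world axes, zero at the start; "moment": the same for the moment, N m; "grip_width": finger opening in m.
Only numpy, scipy, OpenCV 4.12 (cv2) and the standard library are available. Lean on these libraries where they do the work, as an engineer would, in place of code of your own. Each camera call takes 0.05 s, during which the arm holds its last target.

## Working session

There is one attempt and no reset: what is moved stays moved. The work goes in short steps, Python scripts to look and compute and a shell command to move; the robot and the scene stay as the last step left them, time stands still between calls to the robot, and variables do not carry over. Pictures are saved under pics/ and viewed, and the job is handed in when it is done.

```bash
ls; mkdir -p pics
python3 - <<'E'
from workcell import status, imaging, bot
import cv2
print(status.observe())
for n in ("top","side","wrist"):
    f=imaging.grab_frame(n); cv2.imwrite(f"pics/a_{n}.png",f["color"][:,:,::-1])
    print(n,f["fx"],f["cx"],f["cy"]); print(f["camera_from_world"].round(3).tolist())
E
```

```text
pics
{'clock': 0.0, 'qpos': array([ 1.21080289,  0.52200605, -0.03629594,  1.59998009,  0.02118924,
        1.02108264, -0.11280108]), 'qd': array([ 0.00045923,  0.00050937, -0.00058829, -0.00137701, -0.00072994,
       -0.00035592,  0.00110643]), 'joint_efforts': array([-1.01390360e-03, -9.27121997e+01,  1.97988108e+00, -3.69935668e+01,
        1.78293453e-02,  8.07854638e-03,  1.20209046e-05]), 'position': array([ 0.17846414, -0.59866764,  0.24974102]), 'tool_rot': array([-3.14050426e+00,  8.32004013e-05,  2.89749017e-01]), 'force': array([-0.16266482, -0.26271332, -0.42585125]), 'moment': array([ 0.00570851,  0.00279771, -0.03399829]), 'grip_width': 0.08539252116778691}
top 430.9874710203513 279.50798925272613 211.39650302053212
[[0.003, -1.0, -0.019, -0.031], [-0.988, -0.0, -0.157, 0.551], [0.157, 0.02, -0.987, 1.076], [0.0, 0.0, 0.0, 1.0]]
side 544.5329415090716 281.67091293537806 213.09478964090826
[[-0.98, -0.201, -0.009, 0.553], [-0.123, 0.633, -0.764, 0.132], [0.159, -0.747, -0.645, 1.283], [0.0, 0.0, 0.0, 1.0]]
wrist 367.9265751888221 277.8993404541426 205.40645577288504
[[0.285, -0.958, -0.001, -0.625], [-0.91, -0.271, 0.314, -0.041], [-0.302, -0.089, -0.949, 0.381], [0.0, 0.0, 0.0, 1.0]]
```

View pics/a_top.png

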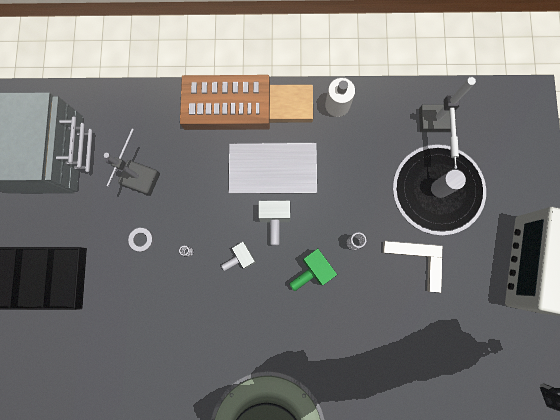

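View pics/a_side.png

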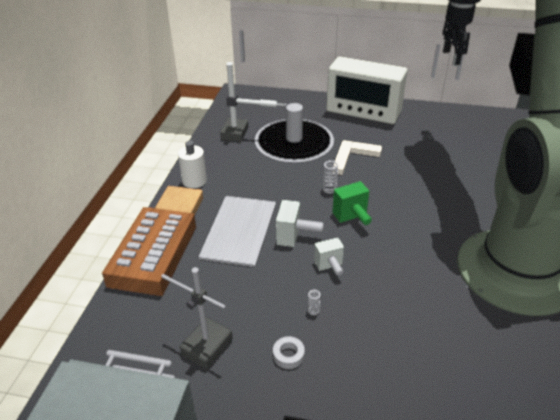

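The top view shows the platform at about (273,167), the target pedestal at (274,210) with its rod reaching (275,243), and the big spring at (357,241). The decoys are a small white one at (240,257) and a green one at (318,268). Next I'll measure positions.

```bash
cat > h.py <<'E'
import numpy as np, cv2
from workcell import status, imaging, bot
from scipy.spatial.transform import Rotation as Ro
def cloud(f):
    v,u=np.mgrid[0:420,0:560]; z=f["range_z"]
    P=np.stack([(u-f["cx"])/f["fx"]*z,(v-f["cy"])/f["fy"]*z,z],-1)
    T=np.linalg.inv(f["camera_from_world"]); W=P@T[:3,:3].T+T[:3,3]
    W[z<=0]=np.nan; return W
def rect(W,m):
    p=W[m][:,:2]; p=p[np.isfinite(p[:,0])]
    return cv2.minAreaRect((p*1000).astype(np.float32))
def show(name,fn,crop=None,s=1):
    f=imaging.grab_frame(name); im=f["color"][:,:,::-1]
    if crop: u0,v0,u1,v1=crop; im=im[v0:v1,u0:u1]
    cv2.imwrite(fn,cv2.resize(im,None,fx=s,fy=s,interpolation=cv2.INTER_CUBIC)); return f
E
python3 - <<'E'
from h import *
f=imaging.grab_frame("top");W=cloud(f);Z=W[...,2]
v,u=np.mgrid[0:420,0:560]
def box(a,b,c,d): return (u>=a)&(u<=c)&(v>=b)&(v<=d)
print("floor z",np.nanmedian(Z[box(200,210,225,240)]), "plat z",np.nanmedian(Z[box(240,150,310,185)]))
print("plat",rect(W,box(215,130,330,197)&(Z>.005)&(Z<.016)))
print("block",rect(W,box(250,190,300,225)&(Z>.07)), np.nanmedian(Z[box(262,204,286,214)]))
m=box(250,215,300,250)&(Z>.035)&(Z<.066); print("rod",rect(W,m),np.nanmax(Z[m]))
m=box(335,225,375,260)&(Z>.07); print("spring top",rect(W,m),m.sum(),np.nanmean(W[m],0), cv2.minEnclosingCircle((W[m][:,:2]*1000).astype(np.float32)))
m=box(335,225,375,260)&(Z>.015); print("spring all",np.nanmax(Z[m]),np.nanmean(W[m],0))
m=box(215,235,258,275)&(Z>.02); print("small ped",rect(W,m),np.nanmax(Z[m]))
m=box(285,245,345,295)&(Z>.02); print("green",rect(W,m),np.nanmax(Z[m]))
for cam in("top","side"):
  imaging.grab_frame(cam)
  for t in("spring","spring_mid","pedestal","rod_tip","platform_edge"):
    print(cam,t,[(np.round(r["uv"],1).tolist(),round(r["conf"],2)) for r in imaging.mark_of(t,cam)][:4])
show("top","pics/b_top.png",(200,130,400,300),4)
show("side","pics/b_side.png",(180,140,400,300),3.6)
E
```

```text
floor z -0.0008310527212469498 plat z 0.009173559970906298
plat ((691.5025024414062, -10.759384155273438), (189.7072296142578, 306.0888366699219), 1.0398608446121216)
block ((550.655517578125, -15.453166961669922), (44.07011413574219, 78.45890808105469), 0.0746321827173233) 0.07901585440157921
rod ((496.97271728515625, -16.989089965820312), (65.71366119384766, 76.56649017333984), 0.9445191025733948) 0.06238078056459995
spring top ((474.5306701660156, -225.6766357421875), (38.141685485839844, 37.96001434326172), 30.621578216552734) 103 [ 0.47496021 -0.22536755  0.0826094 ] ((473.9762268066406, -225.5465545654297), 19.85883331298828)
spring all 0.0885980277182854 [ 0.4738097  -0.22495325  0.06272249]
small ped ((426.1687927246094, 82.55136108398438), (59.03627014160156, 81.23321533203125), 30.952510833740234) 0.06339071399551299
green ((389.5927734375, -104.1982421875), (79.61725616455078, 109.88566589355469), 35.8962287902832) 0.0849673517403533
top spring [([352.9, 242.6], 0.46), ([144.0, 179.7], 0.45)]
top spring_mid [([358.0, 240.8], 0.74)]
top pedestal [([325.5, 262.2], 0.92), ([275.5, 205.2], 0.85), ([251.4, 250.5], 0.77)]
top rod_tip [([289.3, 290.5], 0.96), ([218.4, 270.8], 0.6), ([276.1, 244.0], 0.59)]
top platform_edge [([270.9, 189.1], 0.61)]
side spring [([327.3, 187.7], 0.87)]
side spring_mid [([327.6, 178.0], 0.84)]
side pedestal [([279.9, 218.8], 0.8), ([343.3, 198.2], 0.68), ([328.0, 251.0], 0.58), ([266.0, 226.4], 0.31)]
side rod_tip [([338.6, 273.4], 0.85), ([365.8, 221.4], 0.82), ([322.3, 230.1], 0.8), ([288.7, 355.2], 0.23)]
side platform_edge [([266.9, 230.7], 0.91), ([314.0, 312.9], 0.18)]
```

View pics/b_top.png

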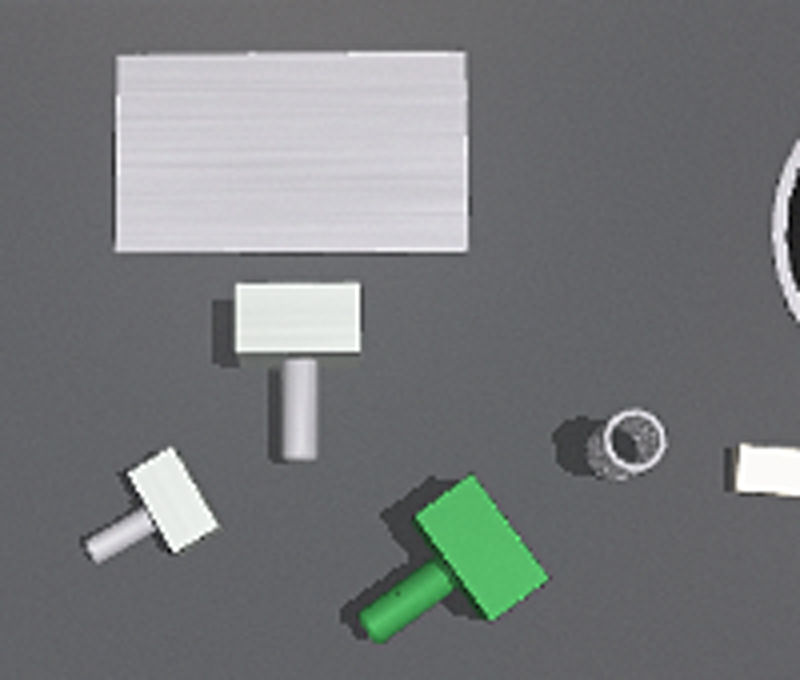

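View pics/b_side.png

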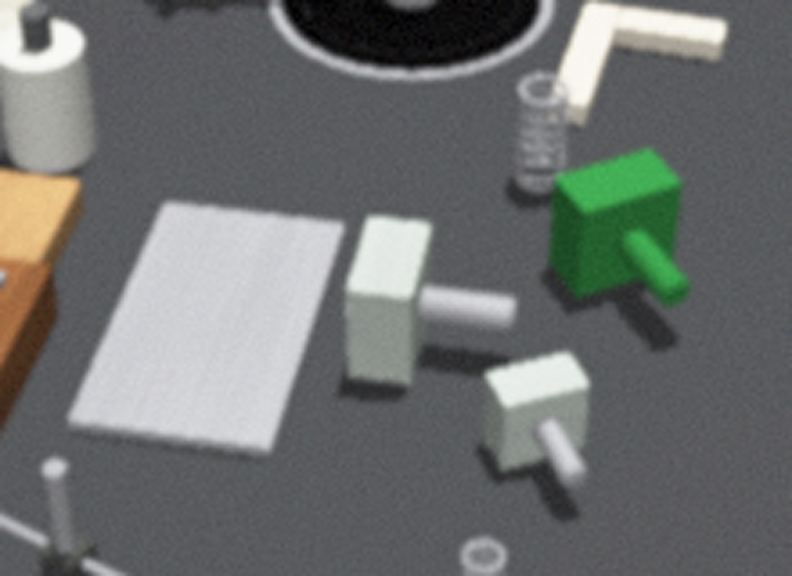

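```bash
cat >> h.py <<'E'
def ray(f,u,v,z):
    T=np.linalg.inv(f["camera_from_world"]); d=T[:3,:3]@np.array([(u-f["cx"])/f["fx"],(v-f["cy"])/f["fy"],1]); o=T[:3,3]
    return o+d*(z-o[2])/d[2]
E
python3 - <<'E'
from h import *
f=imaging.grab_frame("top");W=cloud(f);g=cv2.cvtColor(f["color"],cv2.COLOR_RGB2GRAY).astype(float)
v,u=np.mgrid[0:420,0:560]
# platform mask by brightness
m=((g>140)&(u>215)&(u<330)&(v>135)&(v<197)).astype(np.uint8)
c=max(cv2.findContours(m,0,2)[0],key=cv2.contourArea).reshape(-1,2)
r=cv2.minAreaRect(c.astype(np.float32)); b=cv2.boxPoints(r)
for p in b: print("plat corner",p,ray(f,*p,.01).round(4))
rows=[]
for uu in range(235,312):
    col=g[185:200,uu]; k=np.argmin(np.diff(col)); rows.append((uu,185+k+.5))
R=np.array([ray(f,a,b_,.01) for a,b_ in rows]); p=np.polyfit(R[:,1],R[:,0],1); print("front edge x=",p)
m=((g>170)&(u>250)&(u<300)&(v>197)&(v<222)).astype(np.uint8)
r=cv2.minAreaRect(np.argwhere(m)[:,::-1].astype(np.float32));print(r)
for q in cv2.boxPoints(r): print("block top corner",q,ray(f,*q,.08).round(4))
Z=W[...,2]
m=(u>262)&(u<290)&(v>221)&(v<246)&(Z>.042)&(Z<.058); print("rod",rect(W,m),m.sum(),np.nanmax(Z[m]))
s=status.observe()
print(s["clock"],s["position"],Ro.from_euler("xyz",s["tool_rot"]).as_matrix().round(3).tolist())
Rm=Ro.from_euler("xyz",s["tool_rot"]).as_matrix()
print("offset tool to (.485,-.0165,.25)",Rm.T@(np.array([.485,-.0165,.25])-s["position"])*1000)
E
```

```text
plat corner [229. 143.] [0.7469 0.1102 0.01  ]
plat corner [316. 143.] [ 0.7462 -0.1288  0.01  ]
plat corner [316. 192.] [ 0.6092 -0.1274  0.01  ]
plat corner [229. 192.] [0.6094 0.1072 0.01  ]
front edge x= [0.00070406 0.60796415]
((274.0, 211.0), (20.0, 30.0), 90.0)
block top corner [259. 201.] [0.5718 0.021  0.08  ]
block top corner [289. 201.] [ 0.5718 -0.0547  0.08  ]
block top corner [289. 221.] [ 0.5209 -0.0546  0.08  ]
block top corner [259. 221.] [0.5209 0.0205 0.08  ]
rod ((493.36785888671875, -17.406444549560547), (59.16001510620117, 23.35112190246582), 0.3706871569156647) 217 0.055500054868429904
0.95 [ 0.17859822 -0.59894176  0.25030188] [[0.958, 0.286, 0.0], [0.286, -0.958, 0.0], [0.0, -0.0, -1.0]]
offset tool to (.485,-.0165,.25) [ 4.60035919e+02 -4.70624481e+02  3.13396653e-01]
```

```bash
python3 -m handwheel '[{"offset":[20,-20,0],"rot":[0,0,0],"claw":0.4},{"offset":[33,-34,0],"rot":[0,0,0],"claw":0.4},{"offset":[33,-34,0],"rot":[0,0,0],"claw":0.4},{"offset":[33,-34,0],"rot":[0,0,0],"claw":0.4},{"offset":[33,-34,0],"rot":[0,0,0],"claw":0.4},{"offset":[33,-34,0],"rot":[0,0,0],"claw":0.4},{"offset":[33,-34,0],"rot":[0,0,0],"claw":0.4},{"offset":[33,-34,0],"rot":[0,0,0],"claw":0.4},{"offset":[33,-34,0],"rot":[0,0,0],"claw":0.4},{"offset":[33,-34,0],"rot":[0,0,0],"claw":0.4},{"offset":[33,-34,0],"rot":[0,0,0],"claw":0.4},{"offset":[33,-34,0],"rot":[0,0,0],"claw":0.4}]' 60
```

```text
clock: 2.15
position: [0.4337, -0.1102, 0.2506]
tool_rot: [3.141, -0.001, 0.29]
force: [0.7, -1.5, -0.2]
grip_width: 0.0599
```

```bash
python3 -m handwheel '[{"offset":[37,-38,0],"rot":[0,0,0],"claw":0.35},{"offset":[38,-38,0],"rot":[0,0,0],"claw":0.35},{"offset":[0,0,0],"rot":[0,0,8.3],"claw":0.35},{"offset":[0,0,0],"rot":[0,0,8.3],"claw":0.35},{"offset":[0,0,40],"rot":[0,0,0],"claw":0.35},{"offset":[0,0,40],"rot":[0,0,0],"claw":0.35},{"offset":[0,0,0],"rot":[0,6,0],"claw":0.35},{"offset":[0,0,0],"rot":[0,6,0],"claw":0.35},{"offset":[0,0,0],"rot":[0,0,0],"claw":0.35}]' 60
python3 - <<'E'
from h import *
show("side","pics/c_side.png",(180,100,400,300),3);show("top","pics/c_top.png",(200,130,400,300),3)
E
```

```text
clock: 3.05
position: [0.4782, -0.0238, 0.1699]
tool_rot: [3.141, -0.21, 0.0]
force: [0.1, -0.8, -0.6]
grip_width: 0.0574
```

View pics/c_side.png

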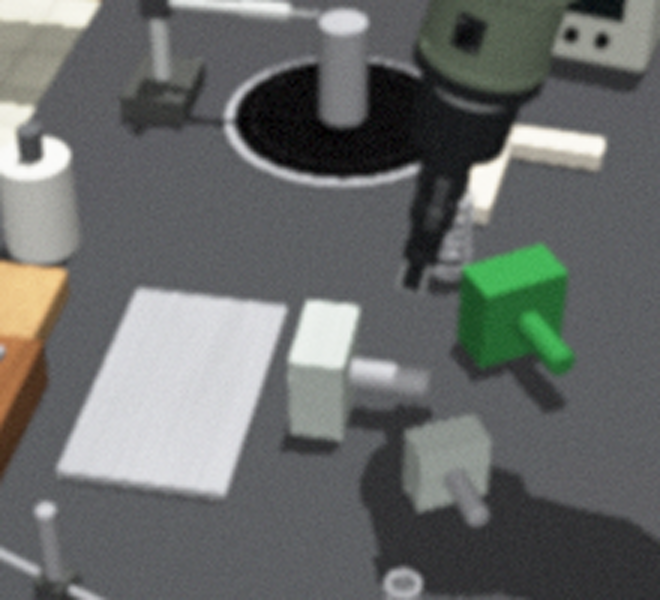

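View pics/c_top.png

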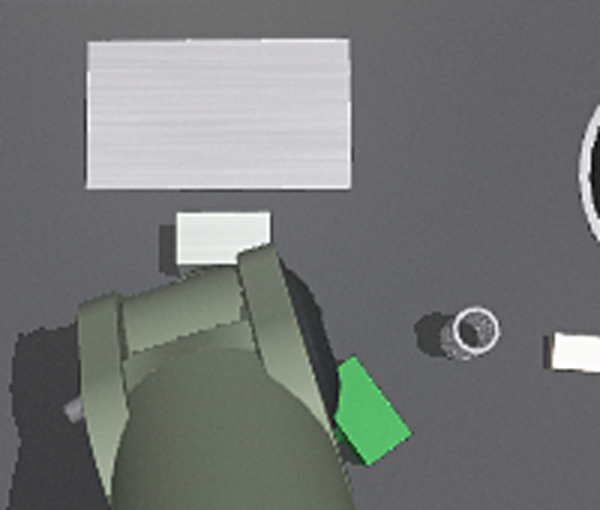

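```bash
python3 -m handwheel '[{"offset":[0,-7,0],"rot":[0,0,0],"claw":0.35},{"offset":[-7,0,33],"rot":[0,0,0],"claw":0.35},{"offset":[-7,0,33],"rot":[0,0,0],"claw":0.35},{"offset":[-7,0,33],"rot":[0,0,0],"claw":0.35},{"offset":[-5,0,24],"rot":[0,0,0],"claw":0.35},{"offset":[0,0,0],"rot":[0,0,0],"claw":0.35}]'
python3 - <<'E'
from h import *
f=show("wrist","pics/d_w.png",None,1.4)
show("side","pics/d_side.png",(200,120,400,290),4)
E
```

```text
clock: 3.75
position: [0.4812, -0.0196, 0.0661]
tool_rot: [3.131, -0.206, 0.001]
force: [-0.1, -0.2, 0.2]
grip_width: 0.0579
```

View pics/d_w.png

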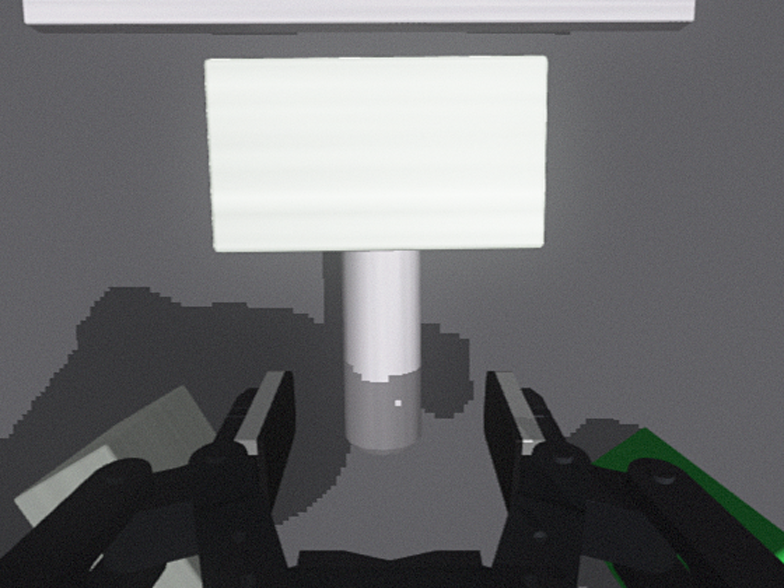

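View pics/d_side.png

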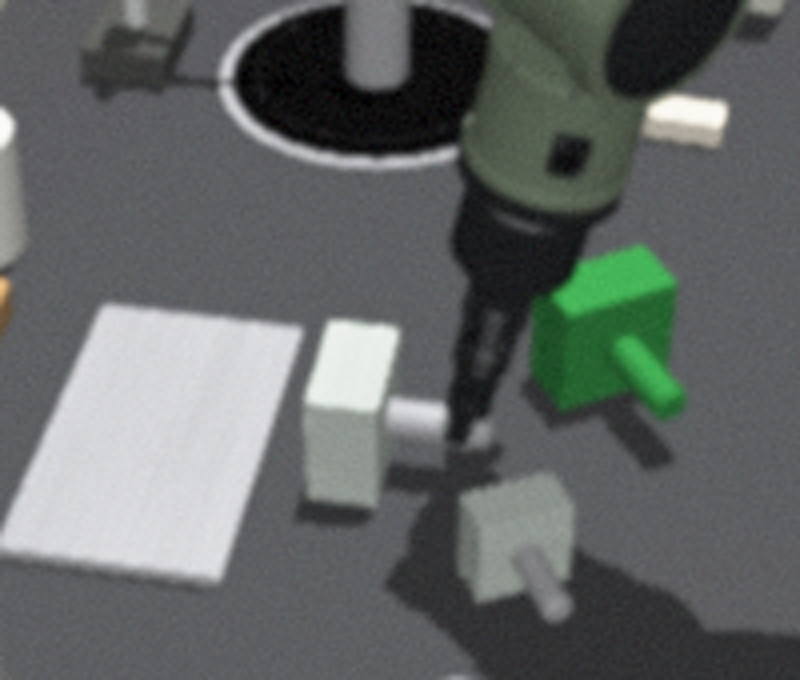

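```bash
python3 -m handwheel '[{"offset":[-2,0,10],"rot":[0,0,0],"claw":0.35},{"offset":[-2,0,8],"rot":[0,0,0],"claw":0.35},{"offset":[0,0,0],"rot":[0,0,0],"claw":0.35}]'
```

```text
clock: 4.15
position: [0.4843, -0.0207, 0.0537]
tool_rot: [3.133, -0.201, -0.001]
force: [0.1, 0.0, 0.3]
grip_width: 0.0578
```

```bash
python3 - <<'E'
from h import *
s=status.observe(); print(s["qpos"].round(3),s["qd"].round(3),s["joint_efforts"].round(1))
E
python3 -m handwheel '[{"offset":[0,0,0],"rot":[0,0,0],"claw":0.35},{"offset":[0,0,0],"rot":[0,0,0],"claw":0.35}]'
```

```text
[ 0.036  0.595 -0.17   2.247  0.864  0.162 -2.514] [-0.002 -0.013 -0.     0.013  0.01  -0.004 -0.021] [  0.1 -75.6  -0.2 -14.3   0.6  -0.6   0. ]
clock: 4.35
position: [0.4839, -0.0207, 0.0539]
tool_rot: [3.133, -0.202, -0.0]
force: [0.3, -0.0, 0.6]
grip_width: 0.0573
```

```bash
python3 -m handwheel '[{"offset":[2,0,-10],"rot":[0,0,0],"claw":0.35},{"offset":[2,0,-10],"rot":[0,0,0],"claw":0.35},{"offset":[0,0,0],"rot":[0,-4,0],"claw":0.35},{"offset":[0,0,0],"rot":[0,-4,0],"claw":0.35},{"offset":[0,0,0],"rot":[0,-3.5,0],"claw":0.35},{"offset":[0,0,0],"rot":[0,0,0],"claw":0.35},{"offset":[0,0,0],"rot":[0,0,0],"claw":0.35}]';  python3 - <<'E'
from h import *
s=status.observe(); print(s["qpos"].round(3),s["tool_rot"],s["position"])
E
```

```text
clock: 5.05
position: [0.4834, -0.0206, 0.0737]
tool_rot: [3.133, -0.002, -0.002]
force: [-0.2, -0.2, -0.9]
grip_width: 0.0578
[ 0.308  0.635 -0.522  2.077  0.59   0.578 -2.209] [ 3.13300467e+00 -1.75549662e-03 -1.97720796e-03] [ 0.48337729 -0.02062113  0.0736782 ]
```

```bash
python3 -m handwheel '[{"offset":[0,-3,0],"rot":[0.3,5,0],"claw":0.35},{"offset":[-1,0,12],"rot":[0,0,0],"claw":0.35},{"offset":[-1,0,12],"rot":[0,0,0],"claw":0.35},{"offset":[-1,0,12],"rot":[0,0,0],"claw":0.35},{"offset":[0,0,0],"rot":[0,0,0],"claw":0.35},{"offset":[0,0,0],"rot":[0,0,0],"claw":0.35}]';  python3 - <<'E'
from h import *
s=status.observe(); print(s["qpos"].round(3),s["tool_rot"],s["position"])
show("side","pics/e_side.png",(200,120,400,290),4)
E
```

```text
clock: 5.65
position: [0.4837, -0.0174, 0.0372]
tool_rot: [3.138, -0.087, -0.0]
force: [0.2, -1.1, 0.8]
grip_width: 0.0576
[ 0.198  0.665 -0.38   2.155  0.751  0.36  -2.375] [ 3.13785301e+00 -8.65418690e-02 -1.16699924e-04] [ 0.48366761 -0.01735539  0.03721187]
```

View pics/e_side.png

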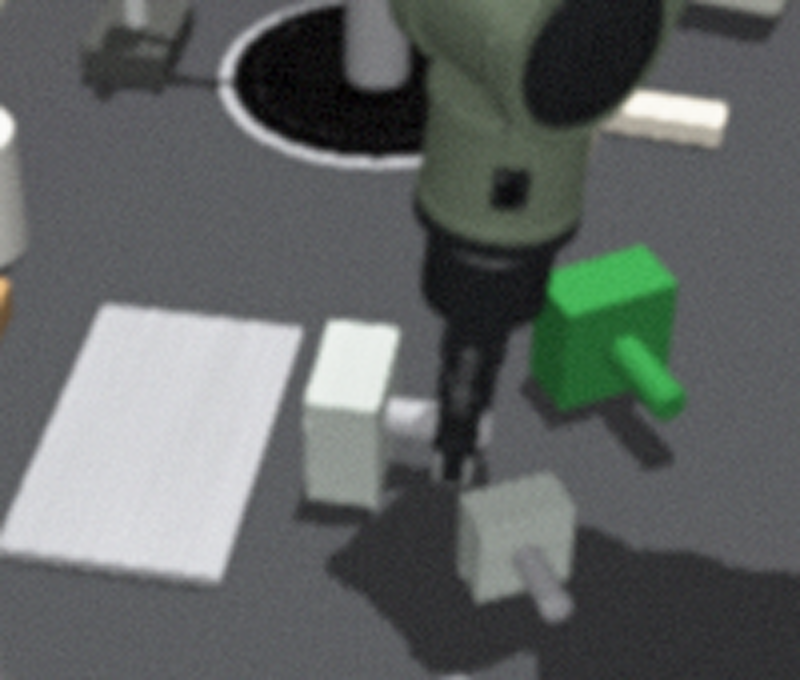

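```bash
python3 -m handwheel '[{"offset":[10,0,0.9],"rot":[0,0,0],"claw":0.35},{"offset":[10,0,0.9],"rot":[0,0,0],"claw":0.35},{"offset":[6,0,0.5],"rot":[0,0,0],"claw":0.35},{"offset":[5,0,0.4],"rot":[0,0,0],"claw":0.35},{"offset":[5,0,0.4],"rot":[0,0,0],"claw":0.35},{"offset":[5,0,0.4],"rot":[0,0,0],"claw":0.35},{"offset":[5,0,0.4],"rot":[0,0,0],"claw":0.35},{"offset":[5,0,0.4],"rot":[0,0,0],"claw":0.35},{"offset":[5,0,0.4],"rot":[0,0,0],"claw":0.35},{"offset":[3,0,0.3],"rot":[0,0,0],"claw":0.35},{"offset":[0,0,0],"rot":[0,0,0],"claw":0.35}]';  python3 - <<'E'
from h import *
s=status.observe(); print(s["qpos"].round(3),s["tool_rot"],s["position"],s["force"])
show("side","pics/f_side.png",(200,120,400,290),4)
show("wrist","pics/f_w.png",None,1.4)
E
```

```text
clock: 6.8
position: [0.5427, -0.0178, 0.0376]
tool_rot: [3.138, -0.087, -0.001]
force: [-2.2, -1.7, 0.9]
grip_width: 0.058
[ 0.24   0.724 -0.438  2.004  0.697  0.472 -2.285] [ 3.13781087e+00 -8.66467923e-02 -9.02607450e-04] [ 0.54271089 -0.01782528  0.03762842] [-2.24090741 -1.69682525  0.87497962]
```

View pics/f_side.png

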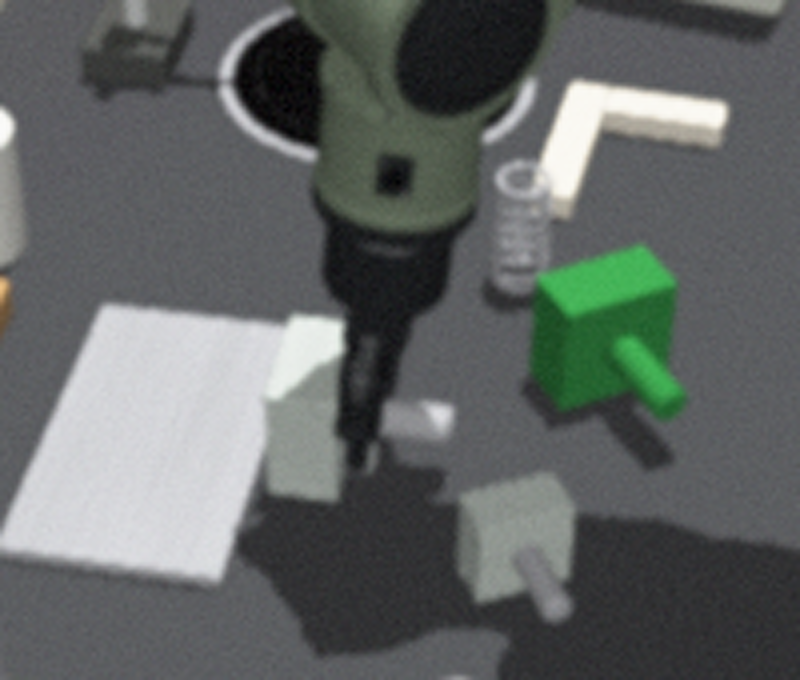

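View pics/f_w.png

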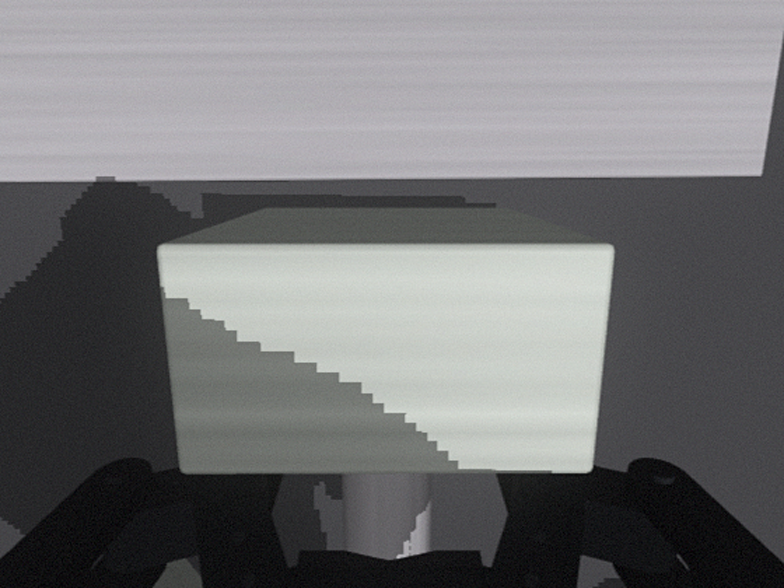

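```bash
python3 -m handwheel '[{"offset":[3,0,0.2],"rot":[0,0,0],"claw":0.35},{"offset":[3,0,0.3],"rot":[0,0,0],"claw":0.35},{"offset":[2,0,0.2],"rot":[0,0,0],"claw":0.35},{"offset":[0,0,0],"rot":[0,0,0],"claw":0.35}]';python3 -m handwheel '[{"offset":[2,0,0.2],"rot":[0,0,0],"claw":0.35},{"offset":[2,0,0.2],"rot":[0,0,0],"claw":0.35},{"offset":[0,0,0],"rot":[0,0,0],"claw":0.35}]';  python3 - <<'E'
from h import *
show("wrist","pics/g_w.png",None,1.4)
E
```

```text
clock: 7.3
position: [0.5513, -0.0176, 0.0378]
tool_rot: [3.138, -0.088, -0.001]
force: [-1.5, -0.1, -0.5]
grip_width: 0.0575
clock: 7.6
position: [0.5521, -0.0178, 0.0372]
tool_rot: [3.137, -0.082, 0.0]
force: [-23.4, 0.0, 12.6]
grip_width: 0.0579
```

View pics/g_w.png

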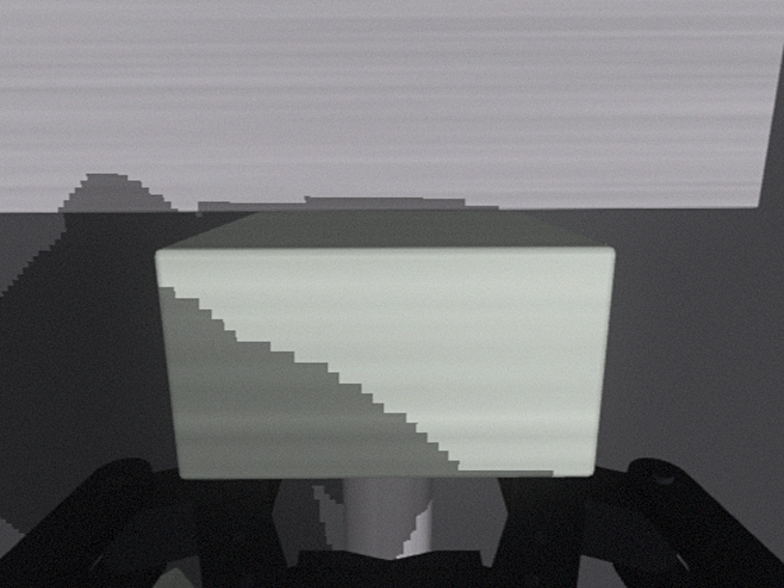

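```bash
python3 -m handwheel '[{"offset":[-8,0,-0.7],"rot":[0,0,0],"claw":0.35},{"offset":[-6,0,-0.5],"rot":[0,0,0],"claw":0.35},{"offset":[1,0,-15],"rot":[0,0,0],"claw":0.35},{"offset":[1,0,-15],"rot":[0,0,0],"claw":0.35},{"offset":[1,0,-15],"rot":[0,0,0],"claw":0.35},{"offset":[0,0,0],"rot":[0,0,0],"claw":0.35},{"offset":[0,0,0],"rot":[0,0,0],"claw":0.35}]';  python3 - <<'E'
from h import *
show("side","pics/h_side.png",(200,120,400,290),4)
E
```

```text
clock: 8.35
position: [0.5404, -0.0177, 0.0834]
tool_rot: [3.138, -0.089, -0.001]
force: [-0.5, -0.7, -0.7]
grip_width: 0.0575
```

View pics/h_side.png

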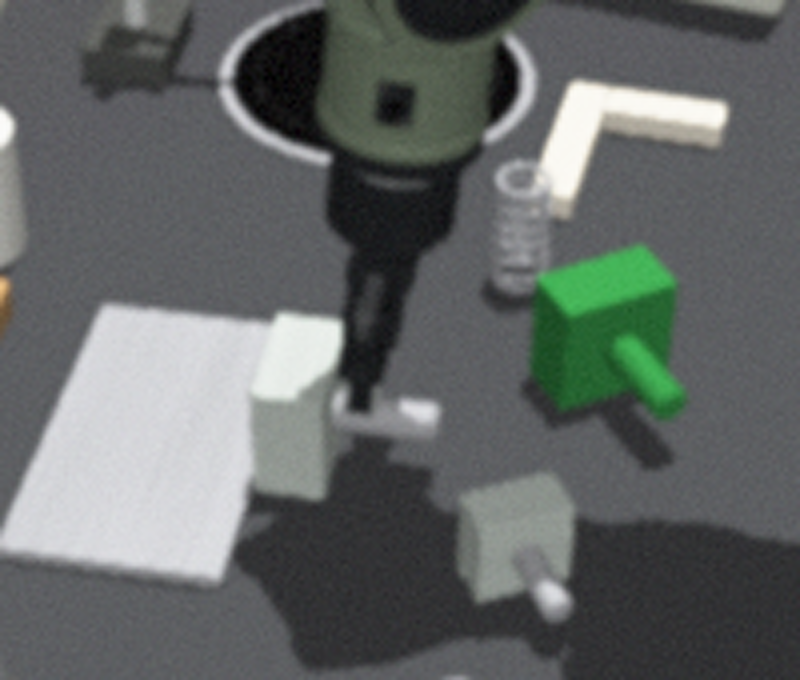

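```bash
python3 -m handwheel '[{"offset":[5,0,0.4],"rot":[0,0,0],"claw":0.35},{"offset":[5,0,0.4],"rot":[0,0,0],"claw":0.35},{"offset":[5,0,-0.6],"rot":[0,0,0],"claw":0.35},{"offset":[5,0,-0.6],"rot":[0,0,0],"claw":0.35},{"offset":[5,0,-0.6],"rot":[0,0,0],"claw":0.35},{"offset":[5,0,-0.6],"rot":[0,0,0],"claw":0.35},{"offset":[5,0,-0.6],"rot":[0,0,0],"claw":0.35},{"offset":[0,0,0],"rot":[0,0,0],"claw":0.35}]';  python3 - <<'E'
from h import *
show("side","pics/i_side.png",(200,120,400,290),4)
E
```

```text
clock: 9.2
position: [0.5753, -0.0173, 0.0881]
tool_rot: [3.138, -0.088, -0.001]
force: [-1.8, 0.3, 2.0]
grip_width: 0.0579
```

View pics/i_side.png

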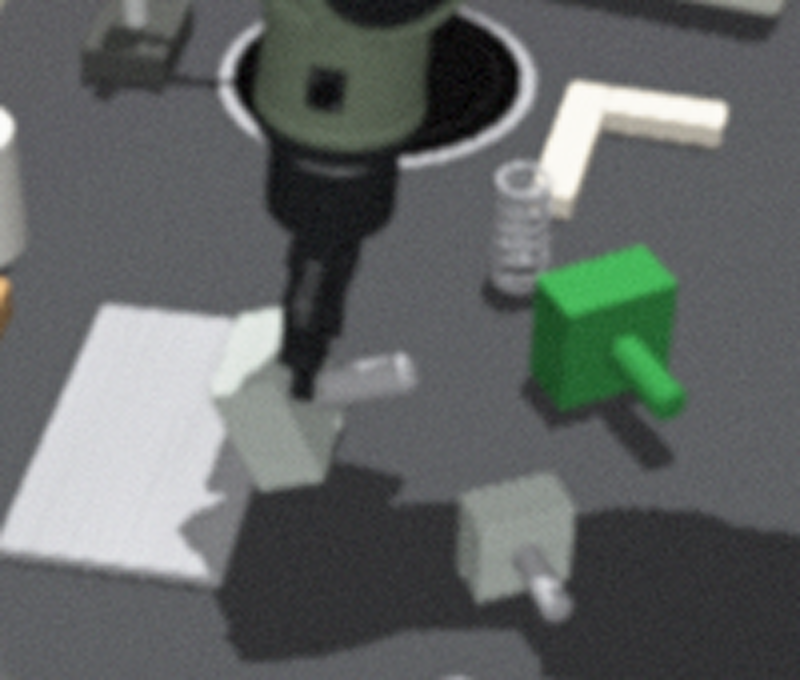

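```bash
python3 -m handwheel '[{"offset":[5,0,-0.6],"rot":[0,0,0],"claw":0.35},{"offset":[5,0,-0.6],"rot":[0,0,0],"claw":0.35},{"offset":[5,0,-0.6],"rot":[0,0,0],"claw":0.35},{"offset":[4,0,0],"rot":[0,0,0],"claw":0.35},{"offset":[0,0,0],"rot":[0,0,0],"claw":0.35}]';  python3 - <<'E'
from h import *
show("side","pics/j_side.png",(200,120,400,290),4)
E
```

```text
clock: 9.75
position: [0.5941, -0.0176, 0.0916]
tool_rot: [3.138, -0.088, -0.001]
force: [-0.9, -0.1, -0.1]
grip_width: 0.0577
```

View pics/j_side.png

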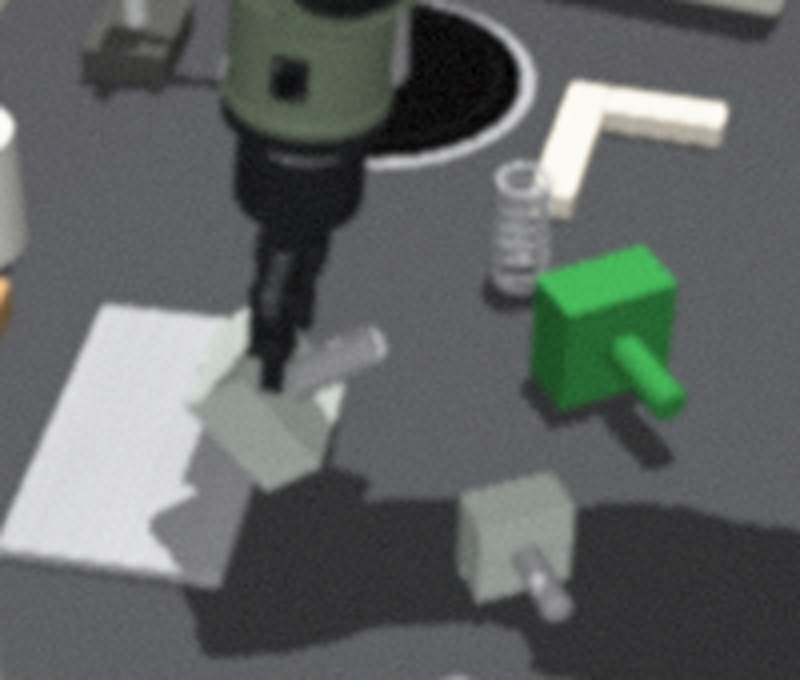

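```bash
python3 -m handwheel '[{"offset":[4,0,-0.6],"rot":[0,0,0],"claw":0.35},{"offset":[4,0,-0.6],"rot":[0,0,0],"claw":0.35},{"offset":[4,0,-0.6],"rot":[0,0,0],"claw":0.35},{"offset":[0,0,0],"rot":[0,0,0],"claw":0.35},{"offset":[0,0,0],"rot":[0,0,0],"claw":0.35}]';  python3 - <<'E'
from h import *
show("side","pics/k_side.png",(200,120,400,290),4)
E
```

```text
clock: 10.3
position: [0.6053, -0.0175, 0.0944]
tool_rot: [3.138, -0.088, -0.001]
force: [-0.2, -0.3, 0.4]
grip_width: 0.0575
```

View pics/k_side.png

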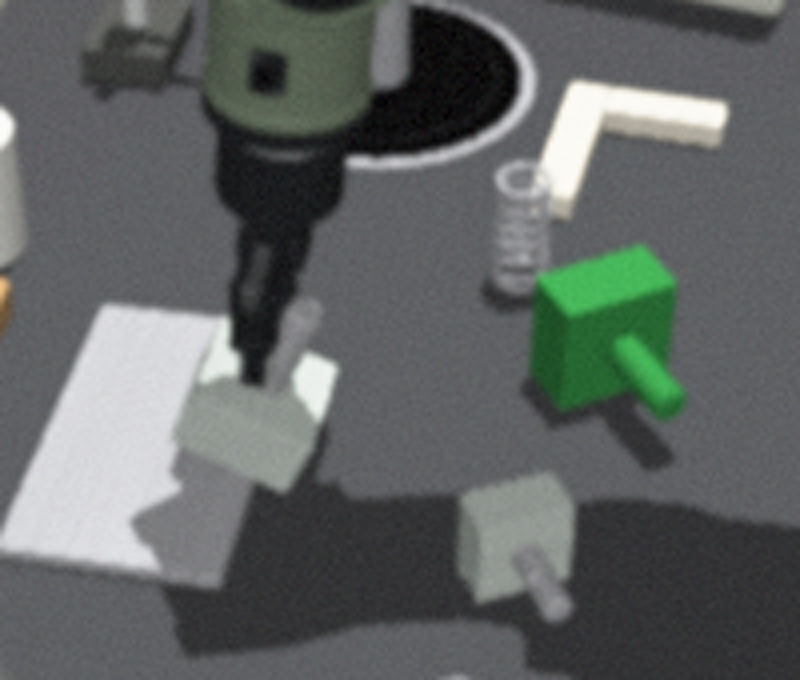

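```bash
python3 -m handwheel '[{"offset":[0,0,0],"rot":[0,0,0],"claw":0.35},{"offset":[0,0,0],"rot":[0,0,0],"claw":0.35}]';  python3 - <<'E'
from h import *
show("side","pics/l_side.png",(200,120,400,290),4)
show("wrist","pics/l_w.png",None,1.4)
E
```

```text
clock: 10.55
position: [0.6052, -0.0175, 0.0944]
tool_rot: [3.138, -0.088, -0.001]
force: [-0.9, -0.8, 0.1]
grip_width: 0.0577
```

View pics/l_side.png

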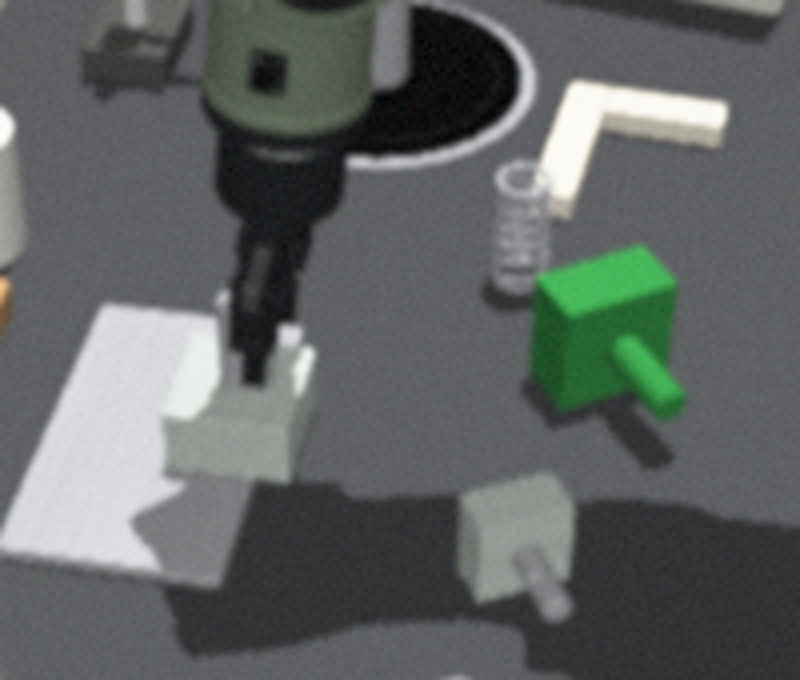

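View pics/l_w.png

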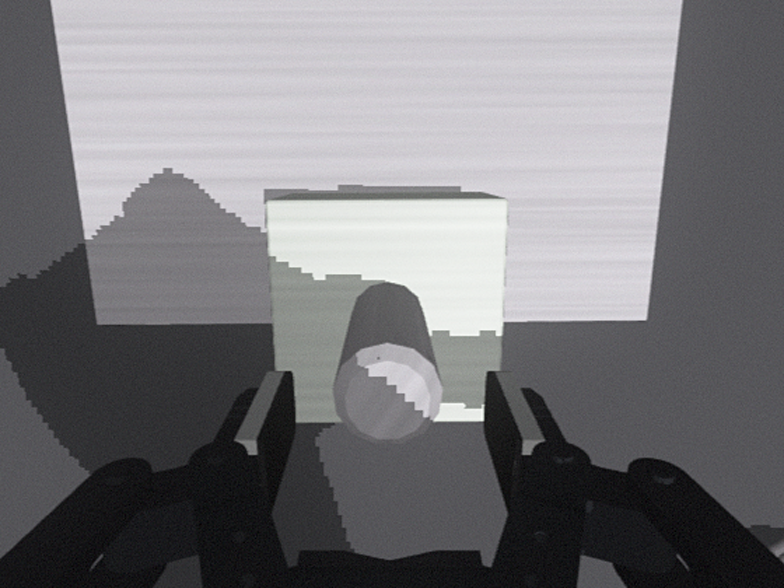

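```bash
python3 -m handwheel '[{"offset":[-10,0,-1],"rot":[0,0,0],"claw":0.35},{"offset":[-20,0,-2],"rot":[0,0,0],"claw":0.35},{"offset":[-20,0,-12],"rot":[0,0,0],"claw":0.35},{"offset":[-20,0,-20],"rot":[0,-5,0],"claw":0.35},{"offset":[0,30,-30],"rot":[0,0,0],"claw":0.7},{"offset":[0,30,-20],"rot":[0,0,0],"claw":0.7},{"offset":[0,30,0],"rot":[0,0,0],"claw":0.7},{"offset":[0,0,0],"rot":[0,0,0],"claw":0.7},{"offset":[0,0,0],"rot":[0,0,0],"claw":0.7}]';  python3 - <<'E'
from h import *
s=status.observe(); print(s["qpos"].round(3),s["tool_rot"],s["position"])
f=show("wrist","pics/m_w.png",None,1.4);W=cloud(f);Z=W[...,2]
m=(abs(Z-.12)<.006)&(W[...,0]>.58)&(W[...,0]<.70)&(abs(W[...,1])<.06)
if m.sum()>10: print("wrist rod tip",m.sum(),W[m].mean(0),cv2.minEnclosingCircle((W[m][:,:2]*1000).astype(np.float32)))
f=show("top","pics/m_top.png",(200,130,400,300),4);W=cloud(f);Z=W[...,2]
m=(abs(Z-.12)<.006)&(W[...,0]>.58)&(W[...,0]<.70)&(abs(W[...,1])<.06)
if m.sum()>5: print("top rod tip",m.sum(),W[m].mean(0),cv2.minEnclosingCircle((W[m][:,:2]*1000).astype(np.float32)))
m=(abs(Z-.054)<.006)&(W[...,0]>.55)&(W[...,0]<.72)&(abs(W[...,1])<.08)
if m.sum()>5: print("top block",m.sum(),np.median(Z[m]),rect(W,m))
m=(abs(Z-.085)<.008)&(abs(W[...,0]-.475)<.03)&(abs(W[...,1]+.225)<.03)
if m.sum()>5: print("spring",m.sum(),W[m].mean(0),cv2.minEnclosingCircle((W[m][:,:2]*1000).astype(np.float32)))
show("side","pics/m_side.png",(200,120,400,290),4)
E
```

```text
clock: 11.55
position: [0.5317, -0.1075, 0.1733]
tool_rot: [3.138, -0.0, -0.002]
force: [-0.2, 1.3, -0.2]
grip_width: 0.0729
[ 0.553  0.558 -0.64   1.868  0.437  0.858 -1.88 ] [ 3.13795216e+00 -2.72667364e-04 -2.37170549e-03] [ 0.53165715 -0.10754288  0.17332896]
wrist rod tip 2657 [ 0.62419508 -0.01914037  0.11959461] ((624.2491455078125, -17.43170928955078), 12.935171127319336)
top rod tip 79 [ 0.62318731 -0.01668812  0.1184363 ] ((623.707763671875, -16.872665405273438), 12.282955169677734)
top block 499 0.05418860349155641 ((623.1759033203125, -8.008686065673828), (78.8944091796875, 62.42341995239258), 0.04932672902941704)
```

View pics/m_w.png

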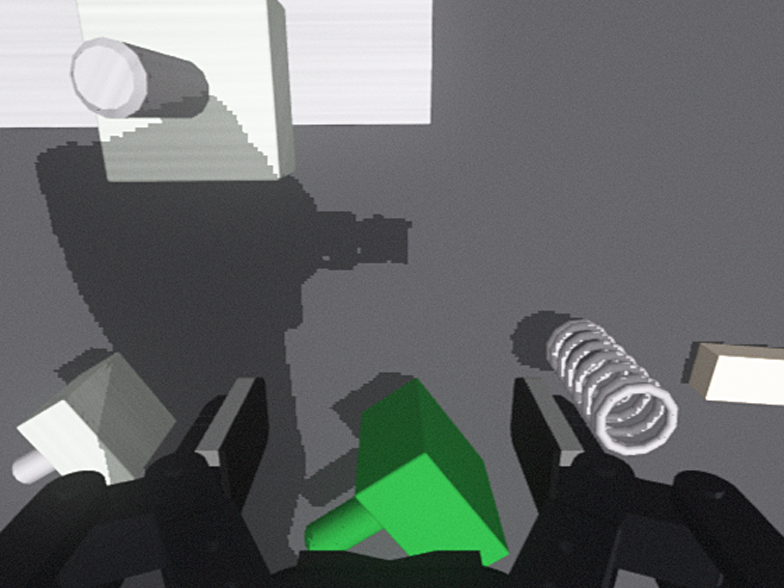

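View pics/m_top.png

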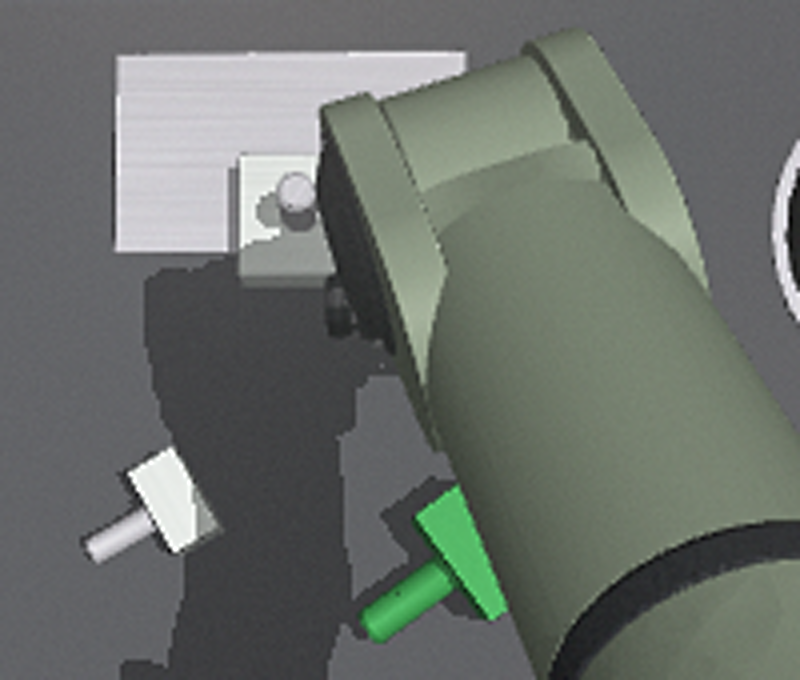

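View pics/m_side.png

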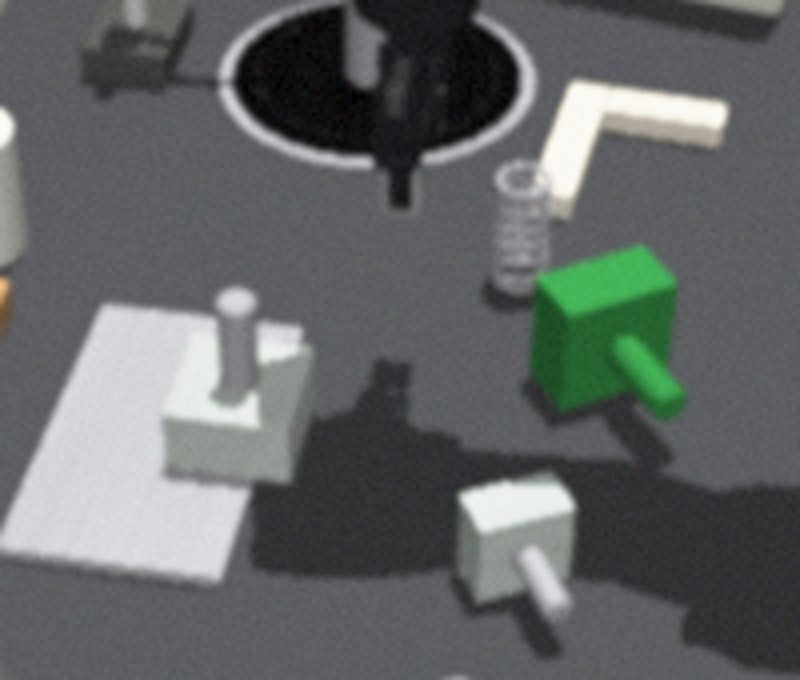

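The pedestal is standing flat: block top measures 0.054 and the rod tip is at (0.624, -0.017, 0.119). However, the base overhangs the edge by about 25 mm, so I'll nudge it about 14 mm further on with a low push on the block.

```bash
python3 -m handwheel '[{"offset":[0,-30,0],"rot":[0,0,0],"claw":0.35},{"offset":[0,-30,0],"rot":[0.2,5,0],"claw":0.35},{"offset":[0,-30,0],"rot":[0,5,0],"claw":0.35},{"offset":[-5,0,30],"rot":[0,0,0],"claw":0.35},{"offset":[-5,0,30],"rot":[0,0,0],"claw":0.35},{"offset":[-5,0,30],"rot":[0,0,0],"claw":0.35},{"offset":[-5,0,28],"rot":[0,0,0],"claw":0.35},{"offset":[0,0,0],"rot":[0,0,0],"claw":0.35},{"offset":[0,0,0],"rot":[0,0,0],"claw":0.35}]';  python3 - <<'E'
from h import *
s=status.observe(); print(s["qpos"].round(3),s["tool_rot"],s["position"])
show("side","pics/n_side.png",(200,120,400,290),4)
E
```

```text
clock: 12.6
position: [0.5332, -0.0161, 0.0539]
tool_rot: [-3.141, -0.174, 0.001]
force: [0.4, -0.5, 0.9]
grip_width: 0.0576
[ 0.196  0.656 -0.377  2.097  0.793  0.343 -2.399] [-3.14149996e+00 -1.74328123e-01  8.27821776e-04] [ 0.53316988 -0.01612669  0.05391798]
```

View pics/n_side.png

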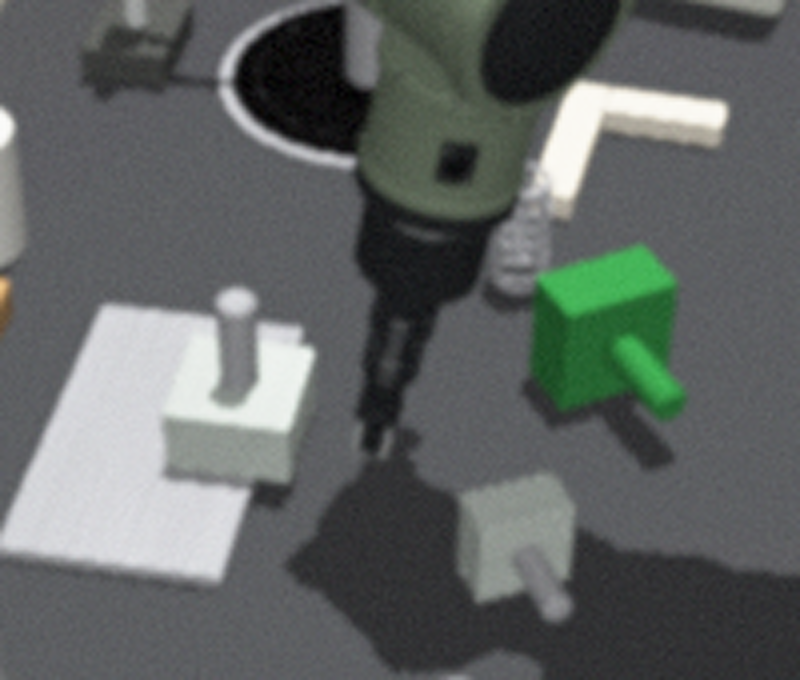

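```bash
python3 -m handwheel '[{"offset":[8,0,1.4],"rot":[0,0,0],"claw":0.35},{"offset":[8,0,1.4],"rot":[0,0,0],"claw":0.35},{"offset":[8,0,1.4],"rot":[0,0,0],"claw":0.35},{"offset":[6,0,1],"rot":[0,0,0],"claw":0.35},{"offset":[4,0,0.7],"rot":[0,0,0],"claw":0.35},{"offset":[4,0,0.7],"rot":[0,0,0],"claw":0.35},{"offset":[4,0,0.7],"rot":[0,0,0],"claw":0.35},{"offset":[4,0,0.7],"rot":[0,0,0],"claw":0.35},{"offset":[4,0,0.7],"rot":[0,0,0],"claw":0.35},{"offset":[0,0,0],"rot":[0,0,0],"claw":0.35}]';  python3 - <<'E'
from h import *
show("side","pics/o_side.png",(200,120,400,290),4)
E
```

```text
clock: 13.65
position: [0.5838, -0.0173, 0.0535]
tool_rot: [3.141, -0.174, -0.001]
force: [-2.6, -0.6, 2.3]
grip_width: 0.0578
```

View pics/o_side.png

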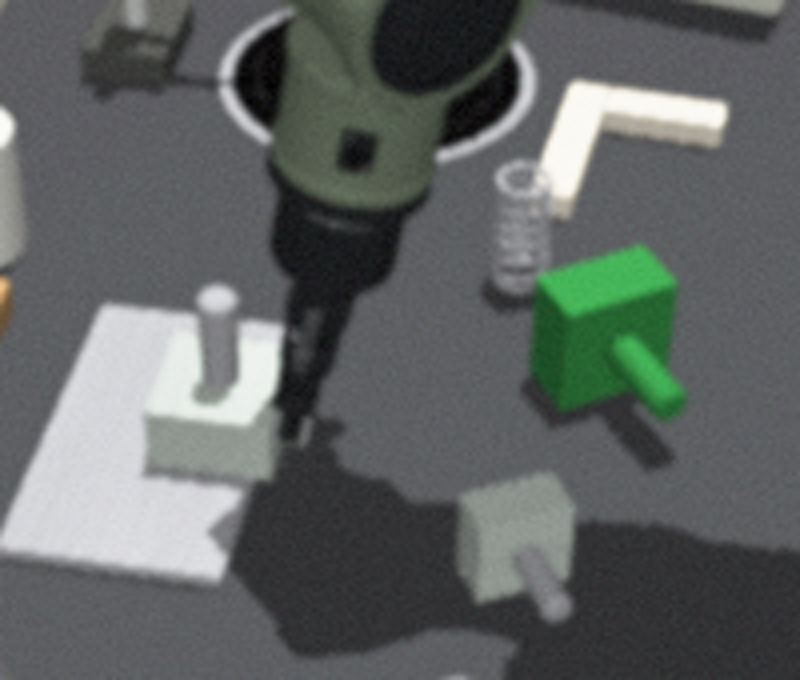

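```bash
python3 -m handwheel '[{"offset":[-10,0,-2],"rot":[0,0,0],"claw":0.35},{"offset":[-20,0,-4],"rot":[0,0,0],"claw":0.35},{"offset":[-10,0,-25],"rot":[0,-5,0],"claw":0.8},{"offset":[0,0,-35],"rot":[0,-5,0],"claw":0.8},{"offset":[0,20,-40],"rot":[0,0,0],"claw":0.8},{"offset":[0,40,-30],"rot":[0,0,0],"claw":0.8},{"offset":[-5,40,-20],"rot":[0,0,0],"claw":0.8},{"offset":[0,0,0],"rot":[0,0,0],"claw":0.8},{"offset":[0,0,0],"rot":[0,0,0],"claw":0.8}]';  python3 - <<'E'
from h import *
s=status.observe(); print(s["tool_rot"],s["position"])
f=show("wrist","pics/p_w.png",None,1.4);W=cloud(f);Z=W[...,2]
def go(n):
  m=(abs(Z-.12)<.006)&(W[...,0]>.58)&(W[...,0]<.70)&(abs(W[...,1])<.06)
  if m.sum()>10: print(n,"rod tip",m.sum(),np.median(Z[m]),cv2.minEnclosingCircle((W[m][:,:2]*1000).astype(np.float32)))
  m=(abs(Z-.054)<.006)&(W[...,0]>.55)&(W[...,0]<.72)&(abs(W[...,1])<.08)
  if m.sum()>5: print(n,"block",m.sum(),np.median(Z[m]),rect(W,m))
  m=(abs(Z-.085)<.006)&(abs(W[...,0]-.475)<.035)&(abs(W[...,1]+.225)<.035)
  if m.sum()>5: print(n,"spring",m.sum(),W[m].max(0),cv2.minEnclosingCircle((W[m][:,:2]*1000).astype(np.float32)))
go("wrist")
f=show("top","pics/p_top.png",(200,130,400,300),4);W=cloud(f);Z=W[...,2]; go("top")
E
```

```text
clock: 14.6
position: [0.5306, -0.118, 0.2023]
tool_rot: [3.141, -0.001, -0.003]
force: [-0.6, 1.0, 0.1]
grip_width: 0.0765
[ 3.14064533e+00 -1.33913454e-03 -3.01608704e-03] [ 0.53057081 -0.1180222   0.20226648]
wrist rod tip 2068 0.11996524445469976 ((636.2330932617188, -17.702606201171875), 12.821316719055176)
wrist block 9375 0.055472111824516224 ((630.3483276367188, -17.786697387695312), (80.32048797607422, 68.18760681152344), 89.82340240478516)
wrist spring 807 [ 0.49407294 -0.20582074  0.08715545] ((474.98370361328125, -225.7576446533203), 20.05615234375)
top rod tip 77 0.11885968396736923 ((635.3379516601562, -17.00052261352539), 12.419301986694336)
top block 705 0.05417532972218697 ((635.7344970703125, -16.72634506225586), (80.94525909423828, 75.57066345214844), 0.3853193521499634)
```

View pics/p_w.png

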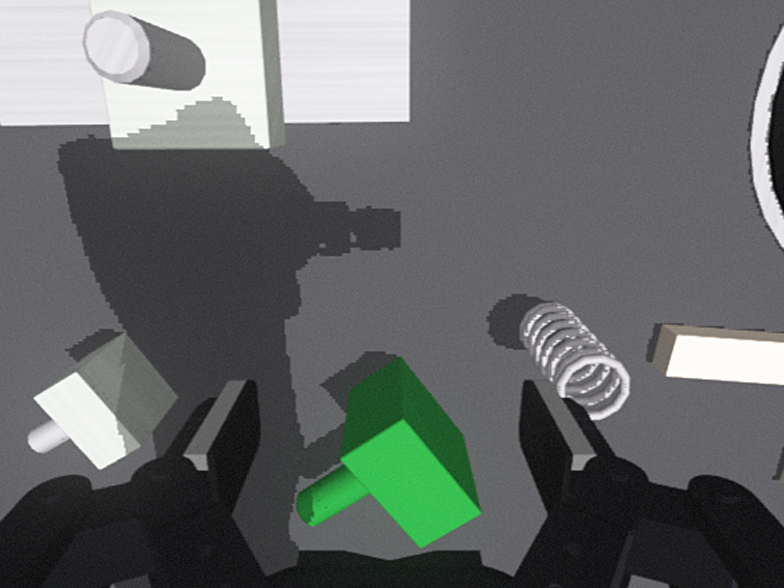

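View pics/p_top.png

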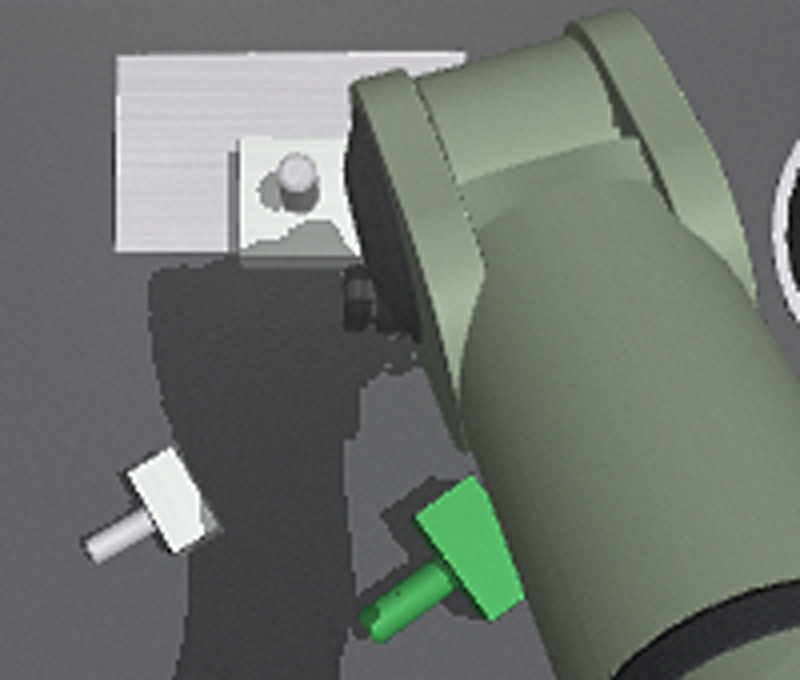

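```bash
python3 -m handwheel '[{"offset":[-18,36,0],"rot":[0,0,0],"claw":0.9},{"offset":[-19,36,0],"rot":[0,0,0],"claw":0.9},{"offset":[-19,36,10],"rot":[0,0,0],"claw":0.9},{"offset":[0,0,30],"rot":[0,0,0],"claw":0.9},{"offset":[0,0,0],"rot":[0,0,0],"claw":0.9},{"offset":[0,0,0],"rot":[0,0,0],"claw":0.9}]';  python3 - <<'E'
from h import *
s=status.observe(); print(s["qpos"].round(3),s["tool_rot"],s["position"])
f=show("wrist","pics/q_w.png",None,1.4);W=cloud(f);Z=W[...,2]
m=(abs(Z-.085)<.006)&(abs(W[...,0]-.475)<.035)&(abs(W[...,1]+.225)<.035)
if m.sum()>5: print("spring",m.sum(),W[m].max(0),cv2.minEnclosingCircle((W[m][:,:2]*1000).astype(np.float32)))
E
```

```text
clock: 15.3
position: [0.4755, -0.2232, 0.1621]
tool_rot: [-3.14, 0.0, 0.002]
force: [0.1, 1.4, -0.5]
grip_width: 0.0817
[ 0.81   0.556 -0.657  1.918  0.455  0.82  -1.661] [-3.14026495e+00  2.44920891e-04  1.88136405e-03] [ 0.47548029 -0.22322404  0.16212241]
spring 1557 [ 0.49427068 -0.20648396  0.08752428] ((474.4324035644531, -226.06747436523438), 19.999109268188477)
```

View pics/q_w.png

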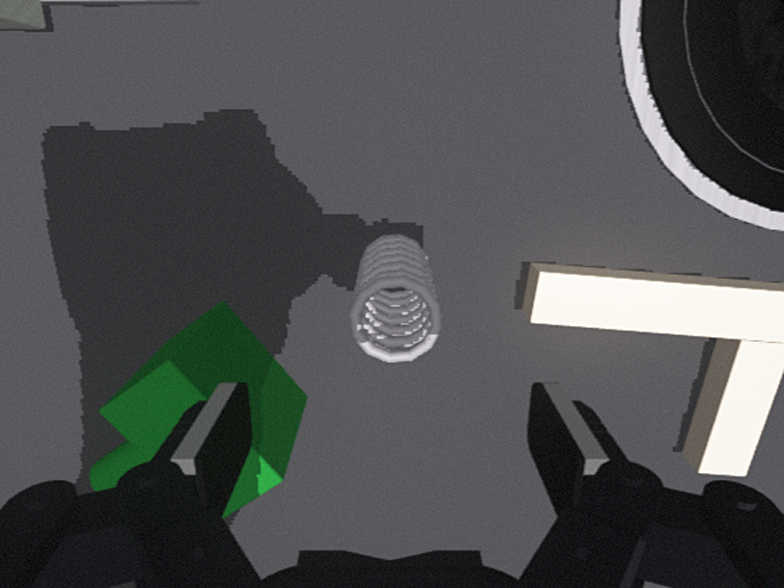

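```bash
python3 -m handwheel '[{"offset":[-0.5,2.6,20],"rot":[0,0,0],"claw":0.9},{"offset":[0,0,25],"rot":[0,0,0],"claw":0.9},{"offset":[0,0,25],"rot":[0,0,0],"claw":0.9},{"offset":[0,0,15],"rot":[0,0,0],"claw":0.9},{"offset":[0,0,7],"rot":[0,0,0],"claw":0.9},{"offset":[0,0,0],"rot":[0,0,0],"claw":0.9}]' 40
```

```text
clock: 15.95
position: [0.4749, -0.2272, 0.0702]
tool_rot: [-3.141, -0.0, 0.0]
force: [0.5, -0.4, 0.8]
grip_width: 0.0809
```

```bash
python3 -m handwheel '[{"offset":[0,0,0],"rot":[0,0,0],"claw":0.3},{"offset":[0,0,0],"rot":[0,0,0],"claw":0.1},{"offset":[0,0,0],"rot":[0,0,0],"claw":0},{"offset":[0,0,0],"rot":[0,0,0],"claw":-0.1},{"offset":[0,0,0],"rot":[0,0,0],"claw":-0.3},{"offset":[0,0,0],"rot":[0,0,0],"claw":-0.3},{"offset":[0,0,0],"rot":[0,0,0],"claw":-0.3}]' 40
python3 - <<'E'
from h import *
show("side","pics/r_side.png",(250,60,430,210),4);show("wrist","pics/r_w.png",None,1.4)
E
```

```text
clock: 16.65
position: [0.475, -0.2276, 0.0707]
tool_rot: [3.141, -0.002, -0.001]
force: [0.2, 1.6, 7.8]
grip_width: 0.0378
```

View pics/r_w.png

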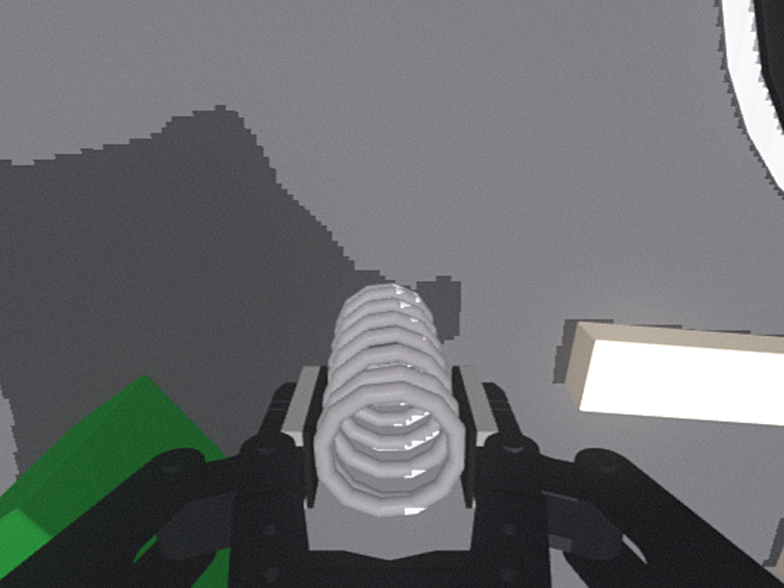

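View pics/r_side.png

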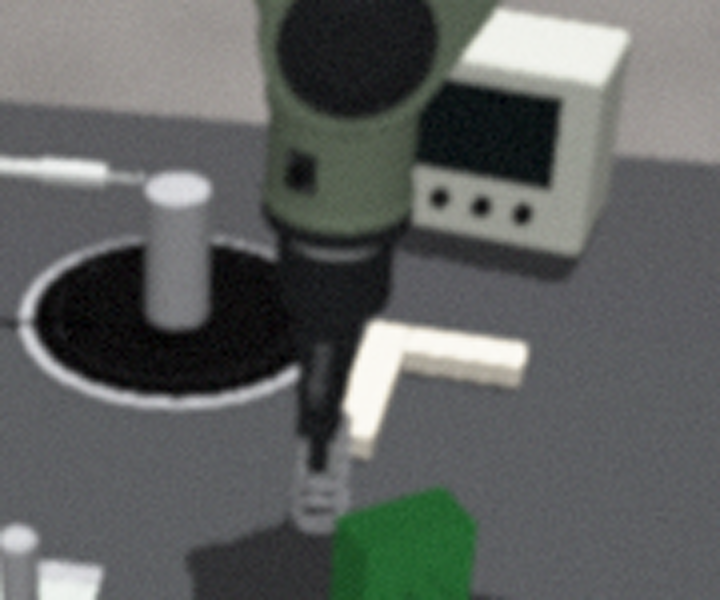

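```bash
python3 -m handwheel '[{"offset":[0,0,-5],"rot":[0,0,0],"claw":-0.3},{"offset":[0,0,-20],"rot":[0,0,0],"claw":-0.3},{"offset":[0,0,-30],"rot":[0,0,0],"claw":-0.3},{"offset":[0,0,-40],"rot":[0,0,0],"claw":-0.3},{"offset":[0,0,-40],"rot":[0,0,0],"claw":-0.3},{"offset":[0,0,-20],"rot":[0,0,0],"claw":-0.3},{"offset":[0,0,0],"rot":[0,0,0],"claw":-0.3},{"offset":[0,0,0],"rot":[0,0,0],"claw":-0.3}]'
python3 - <<'E'
from h import *
s=status.observe(); print(s["tool_rot"],s["position"],s["grip_width"])
f=show("wrist","pics/s_w.png",None,1.4);W=cloud(f);Z=W[...,2]
t=s["position"]
m=(abs(Z-t[2]-.015)<.006)&(abs(W[...,0]-t[0])<.021)&(abs(W[...,1]-t[1])<.0185)
print("spring top",m.sum(),np.percentile(Z[m],95),cv2.minEnclosingCircle((W[m][:,:2]*1000).astype(np.float32)),W[m].min(0),W[m].max(0))
show("side","pics/s_side.png",(200,40,420,210),3.6)
show("top","pics/s_top.png")
E
```

```text
clock: 17.55
position: [0.4741, -0.2279, 0.2249]
tool_rot: [3.141, -0.0, -0.001]
force: [-0.0, -0.7, -2.1]
grip_width: 0.0377
[ 3.14119177e+00 -3.57718371e-04 -1.20857190e-03] [ 0.47408671 -0.22790575  0.22490117] 0.03774553348913351
spring top 4339 0.24060361258761281 ((473.78582763671875, -226.99884033203125), 21.055822372436523) [ 0.45422332 -0.24640222  0.23390717] [ 0.49406541 -0.20940626  0.24587199]
```

View pics/s_w.png

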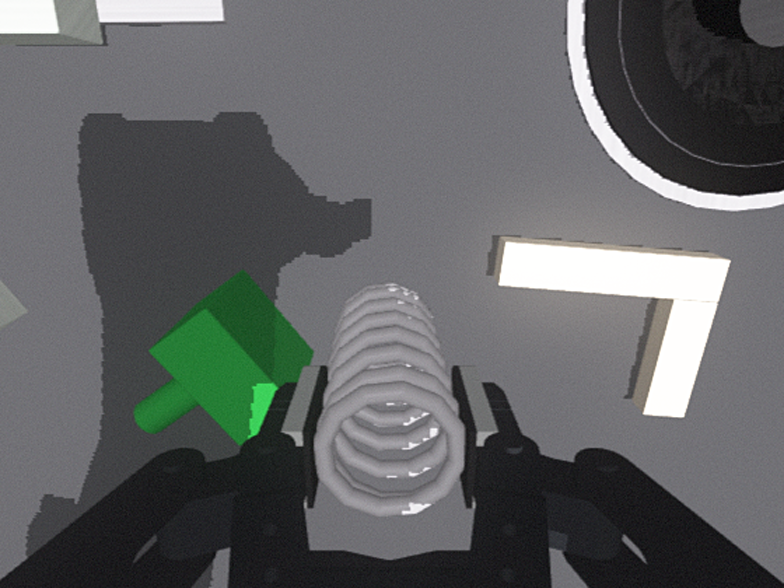

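View pics/s_side.png

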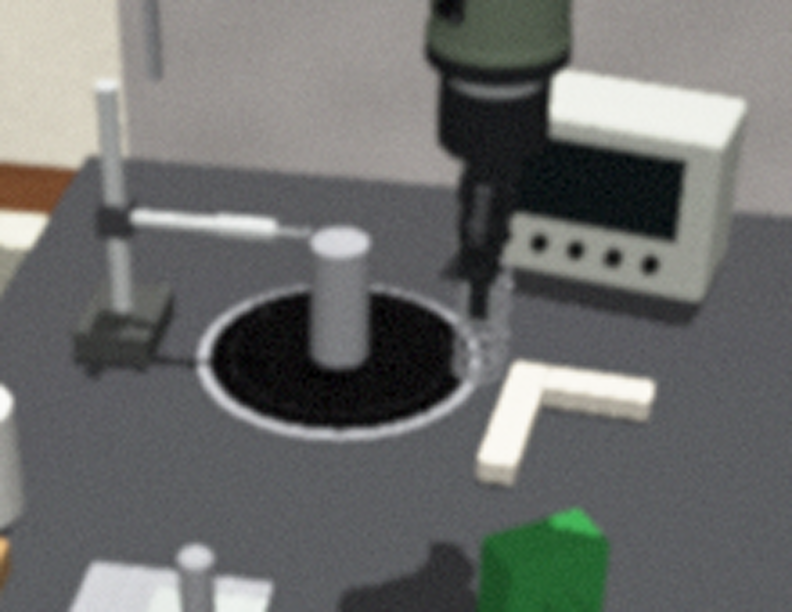

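```bash
python3 -m handwheel '[{"offset":[8,-20,0],"rot":[0,0,0],"claw":-0.3},{"offset":[16,-35,0],"rot":[0,0,0],"claw":-0.3},{"offset":[16,-35,0],"rot":[0,0,0],"claw":-0.3},{"offset":[16,-35,0],"rot":[0,0,0],"claw":-0.3},{"offset":[16,-35,0],"rot":[0,0,0],"claw":-0.3},{"offset":[16,-35,0],"rot":[0,0,0],"claw":-0.3},{"offset":[8,-15,0],"rot":[0,0,0],"claw":-0.3},{"offset":[0,0,0],"rot":[0,0,0],"claw":-0.3},{"offset":[0,0,0],"rot":[0,0,0],"claw":-0.3}]'
python3 - <<'E'
from h import *
s=status.observe(); t=s["position"];print(s["tool_rot"],t,s["grip_width"],s["qpos"].round(2))
f=show("wrist","pics/t_w.png",None,1.4);W=cloud(f);Z=W[...,2]
m=(abs(Z-.12)<.004)&(W[...,0]>.60)&(W[...,0]<.67)&(abs(W[...,1]+.017)<.03)
print("rod tip",m.sum(),np.median(Z[m]),cv2.minEnclosingCircle((W[m][:,:2]*1000).astype(np.float32)))
m=(abs(Z-t[2]-.0155)<.0035)&(np.hypot(W[...,0]-t[0],W[...,1]-t[1])<.024)&(f["color"].mean(-1)>75)
print("spring top",m.sum(),cv2.minEnclosingCircle((W[m][:,:2]*1000).astype(np.float32)),W[m].min(0),W[m].max(0))
c=f["camera_from_world"]@np.r_[t,1]; print("tcp in px",f["cx"]+f["fx"]*c[0]/c[2],f["cy"]+f["fy"]*c[1]/c[2],c)
show("side","pics/t_side.png",(200,60,400,250),3.5)
E
```

```text
clock: 18.6
position: [0.5702, -0.0178, 0.2242]
tool_rot: [-3.142, 0.001, -0.0]
force: [1.0, -1.0, -1.0]
grip_width: 0.0374
[-3.14156220e+00  1.18949243e-03 -1.28050720e-04] [ 0.57018905 -0.01777803  0.22416225] 0.037427610631358826 [ 0.43  0.55 -0.71  1.75  0.42  1.   -2.01]
rod tip 1310 0.12008459282699101 ((635.9470825195312, -17.643938064575195), 12.42203140258789)
spring top 3952 ((571.445068359375, -17.786603927612305), 23.453828811645508) [ 0.55096698 -0.03934785  0.23617123] [0.59012683 0.00379914 0.24307361]
tcp in px 276.54507038799375 301.51618051608364 [-5.26660900e-04  3.73760267e-02  1.43082644e-01  1.00000000e+00]
```

View pics/t_w.png

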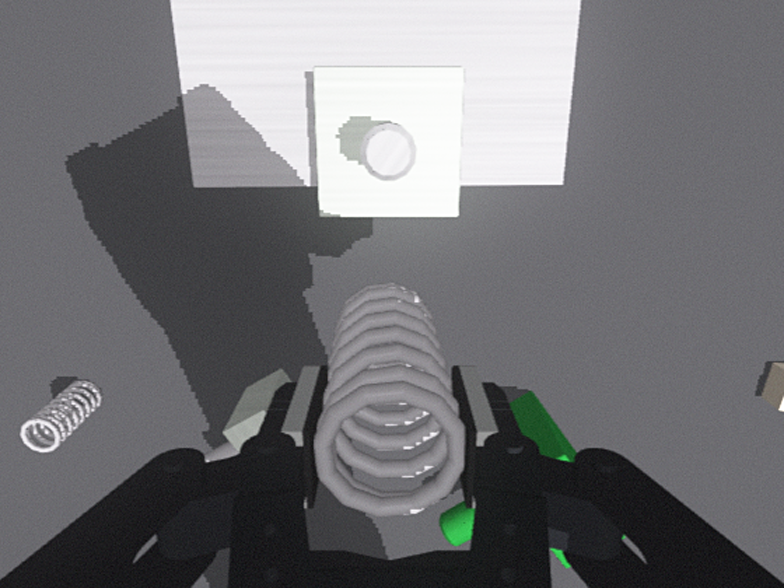

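View pics/t_side.png

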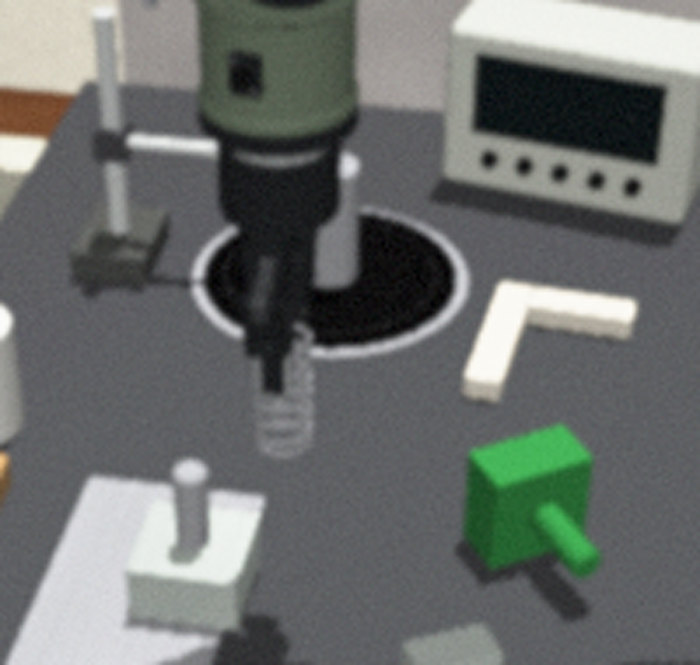

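Run:
```python
from h import *
f=imaging.grab_frame("wrist"); print(f["camera_from_world"].round(4).tolist())
im=f["color"][190:375,215:345,::-1]; cv2.imwrite("pics/u_w.png",cv2.resize(im,None,fx=4,fy=3.2,interpolation=cv2.INTER_CUBIC))
np.savez("u.npz",**{k:f[k] for k in f})
W=cloud(f);t=status.observe()["position"]
# per height slice y extents of spring
R=W-t
for lo in np.arange(-.070,.02,.01):
    m=(R[...,2]>lo)&(R[...,2]<lo+.01)&(np.hypot(R[...,0],R[...,1])<.0235)
    if m.sum()<20: continue
    y=R[...,1][m]; x=R[...,0][m]; print(round(lo,3),m.sum(),"y",np.percentile(y,[1,99]).round(4),y.max()+y.min(),"x",np.percentile(x,[1,99]).round(4))
```

```text
[[-0.0023, -1.0, 0.0005, -0.0181], [-0.9491, 0.0023, 0.3149, 0.5078], [-0.3149, 0.0003, -0.9491, 0.5358], [0.0, 0.0, 0.0, 1.0]]
-0.07 598 y [-0.0165  0.0195] 0.0035030076699393772 x [-0.0165  0.0191]
-0.06 254 y [-0.0176  0.0204] 0.003261742157589856 x [-0.011   0.0187]
-0.05 594 y [-0.0138  0.0201] 0.005371754924288402 x [-0.0195  0.0189]
-0.04 833 y [-0.0174  0.0196] 0.0022877428167249955 x [-0.0174  0.019 ]
-0.03 1142 y [-0.0178  0.0141] -0.0009874112679527716 x [-0.0188  0.019 ]
-0.02 1461 y [-0.0197  0.0198] -1.5646003242188872e-05 x [-0.0186  0.0184]
-0.01 2154 y [-0.0203  0.0202] 9.04852110299656e-05 x [-0.0182  0.0189]
0.0 1813 y [-0.0205  0.0205] -0.00022712650371783244 x [-0.0167  0.0191]
0.01 5038 y [-0.0207  0.0204] -0.0005335216625439662 x [-0.0178  0.019 ]
```

View pics/u_w.png

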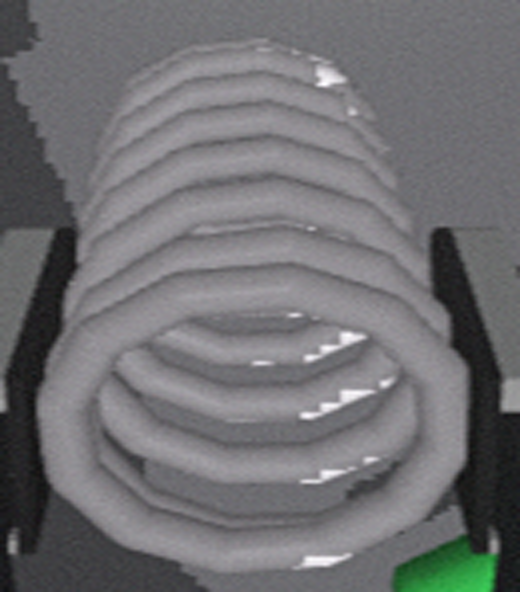

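Run:
```python
from h import *
f=dict(np.load("u.npz")); W=cloud(f); Z=W[...,2]
m=(abs(Z-.12)<.004)&(W[...,0]>.60)&(W[...,0]<.67)&(abs(W[...,1]+.017)<.03)
p=np.argwhere(m); print("rod px",p.min(0),p.max(0),p.mean(0), W[m].mean(0), "y range",W[m].min(0),W[m].max(0), (f["cx"],f["cy"],f["fx"]))
# spring top face: highest pixels
t=np.array([.5702,-.0178,.2242]);R=W-t
m=(R[...,2]>.0115)&(R[...,2]<.0205)&(np.hypot(R[...,0],R[...,1])<.0235)
p=np.argwhere(m);print("top px",p.min(0),p.max(0),p.mean(0),W[m].mean(0)-t)
m2=(R[...,2]>-.069)&(R[...,2]<-.0585)&(R[...,0]>.0)&(np.hypot(R[...,0],R[...,1])<.0235)
p=np.argwhere(m2);print("bot px",p.min(0),p.max(0),p.mean(0))
# circle fit for outer boundary using spring mask pixels front arc
from scipy.optimize import least_squares
for lo,hi in((-.072,-.06),(-.062,-.05),(-.05,-.04),(-.04,-.03),(-.03,-.02),(-.02,-.01),(.012,.02)):
    mm=(R[...,2]>lo)&(R[...,2]<hi)&(R[...,0]>.004)&(np.hypot(R[...,0],R[...,1])<.024)
    q=R[mm][:,:2]
    # centreline radius ~ 17.5..20 visible outer; robust fit r=18.5
    s=least_squares(lambda c:np.hypot(q[:,0]-c[0],q[:,1]-c[1])-.0188,[0,0],loss="soft_l1",f_scale=.001); print(lo,len(q),(s.x*1000).round(2))
```

```text
rod px [ 88 255] [128 295] [108.3085758  274.75421133] [ 0.63637761 -0.01763019  0.11991631] y range [ 0.62433822 -0.02990064  0.11622444] [ 0.64805897 -0.00555617  0.12228179] (array(277.89934045), array(205.40645577), array(367.92657519))
top px [272 208] [368 341] [320.80193735 275.38107997] [ 0.00140634 -0.00068237  0.01505516]
bot px [202 240] [231 308] [211.52365416 274.9771615 ]
-0.072 469 [-0.42  0.71]
-0.062 443 [-1.15  0.3 ]
-0.05 588 [-1.21  0.15]
-0.04 785 [-1.2  -0.38]
-0.03 564 [-0.78 -0.23]
-0.02 609 [-0.84 -1.25]
0.012 2212 [-0.95 -1.28]
```

```bash
python3 -m handwheel '[{"offset":[15,0,0],"rot":[0,0,0],"claw":-0.3},{"offset":[20,0,0],"rot":[0,0,0],"claw":-0.3},{"offset":[20,0,0],"rot":[0,0,0],"claw":-0.3},{"offset":[11.3,0.2,0],"rot":[0,0,0],"claw":-0.3},{"offset":[0,0,10],"rot":[0,0,0],"claw":-0.3},{"offset":[0,0,10],"rot":[0,0,0],"claw":-0.3},{"offset":[0,0,6],"rot":[0,0,0],"claw":-0.3},{"offset":[0,0,0],"rot":[0,0,0],"claw":-0.3},{"offset":[0,0,0],"rot":[0,0,0],"claw":-0.3}]'
python3 - <<'E'
from h import *
s=status.observe(); print(s["position"],s["tool_rot"],s["force"])
show("side","pics/v_side.png",(200,110,310,230),5);show("wrist","pics/v_w.png",None,1.4)
E
```

```text
clock: 19.65
position: [0.6367, -0.0182, 0.1992]
tool_rot: [3.142, -0.0, -0.001]
force: [0.0, -0.0, -0.5]
grip_width: 0.0377
[ 0.63669578 -0.01817338  0.19922641] [ 3.14153121e+00 -3.77102669e-04 -9.62812640e-04] [ 0.00819637 -0.02494902 -0.52815675]
```

View pics/v_side.png

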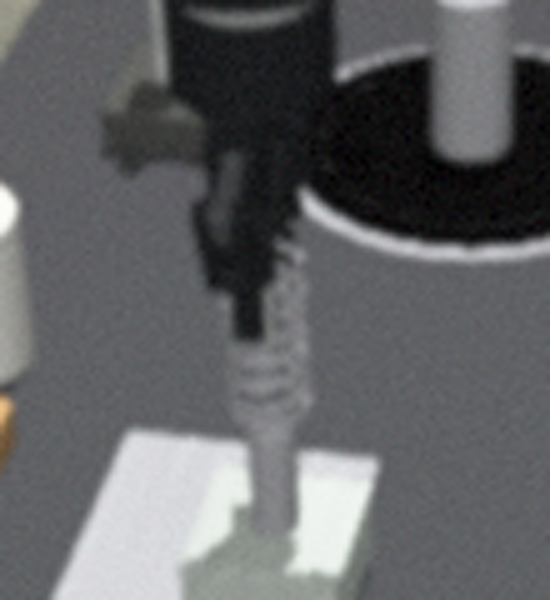

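View pics/v_w.png

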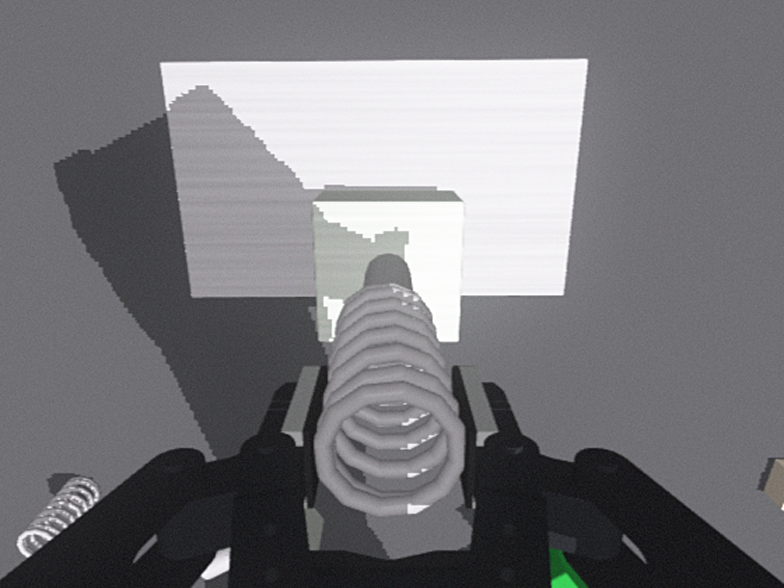

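```bash
python3 -m handwheel '[{"offset":[0,0,3],"rot":[0,0,0],"claw":-0.3},{"offset":[0,0,3],"rot":[0,0,0],"claw":-0.3},{"offset":[0,0,2],"rot":[0,0,0],"claw":-0.3},{"offset":[0,0,2],"rot":[0,0,0],"claw":-0.3},{"offset":[0,0,2],"rot":[0,0,0],"claw":-0.3},{"offset":[0,0,0],"rot":[0,0,0],"claw":-0.3}]'; python3 -m handwheel '[{"offset":[0,0,2],"rot":[0,0,0],"claw":-0.3},{"offset":[0,0,2],"rot":[0,0,0],"claw":-0.3},{"offset":[0,0,0],"rot":[0,0,0],"claw":-0.3}]'
```

```text
clock: 20.35
position: [0.6369, -0.018, 0.1869]
tool_rot: [-3.142, -0.0, -0.001]
force: [0.3, -0.2, -2.4]
grip_width: 0.0375
clock: 20.65
position: [0.6369, -0.0181, 0.1829]
tool_rot: [3.142, -0.0, -0.001]
force: [-0.8, -0.1, -2.3]
grip_width: 0.038
```

```bash
python3 -m handwheel '[{"offset":[0,0,3],"rot":[0,0,0],"claw":-0.3},{"offset":[0,0,3],"rot":[0,0,0],"claw":-0.3},{"offset":[0,0,3],"rot":[0,0,0],"claw":-0.3},{"offset":[0,0,0],"rot":[0,0,0],"claw":-0.3}]'
python3 - <<'E'
from h import *
show("side","pics/w_side.png",(200,110,310,230),5);show("wrist","pics/w_w.png",None,1.4)
E
```

```text
clock: 21.05
position: [0.6368, -0.0181, 0.1737]
tool_rot: [-3.142, 0.0, -0.001]
force: [-0.0, 0.2, -1.9]
grip_width: 0.0381
```

View pics/w_side.png

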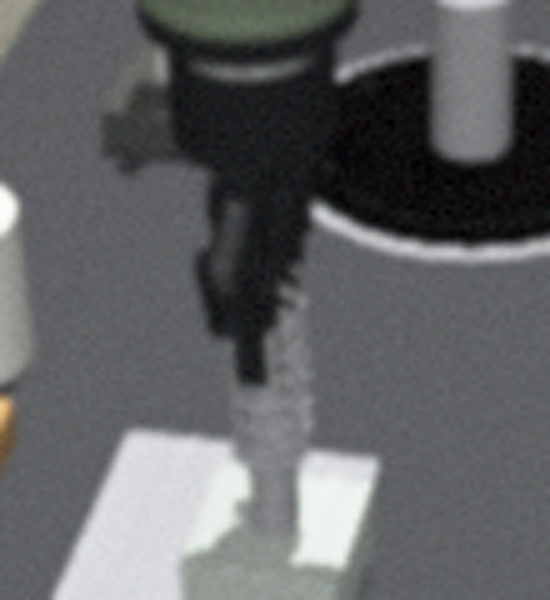

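View pics/w_w.png

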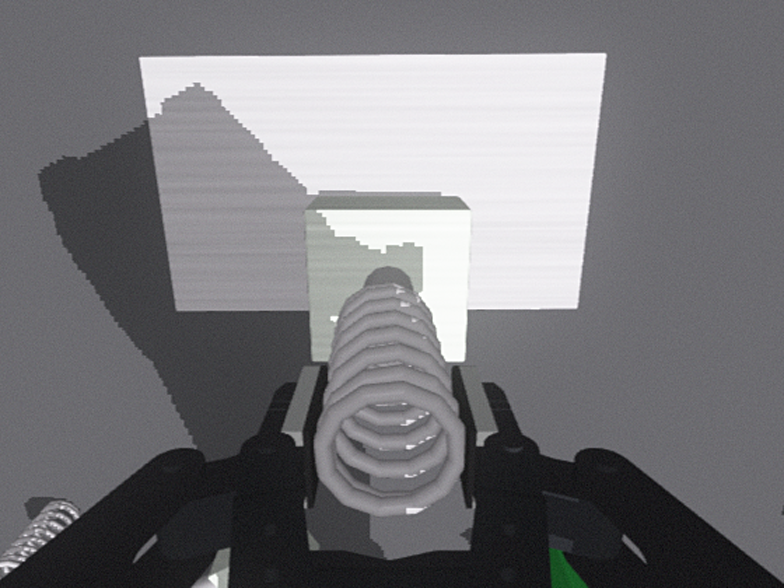

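```bash
python3 -m handwheel '[{"offset":[0,0,3],"rot":[0,0,0],"claw":-0.3},{"offset":[0,0,3],"rot":[0,0,0],"claw":-0.3},{"offset":[0,0,3],"rot":[0,0,0],"claw":-0.3},{"offset":[0,0,3],"rot":[0,0,0],"claw":-0.3},{"offset":[0,0,3],"rot":[0,0,0],"claw":-0.3},{"offset":[0,0,0],"rot":[0,0,0],"claw":-0.3}]'; python3 -m handwheel '[{"offset":[0,0,3],"rot":[0,0,0],"claw":-0.3},{"offset":[0,0,3],"rot":[0,0,0],"claw":-0.3},{"offset":[0,0,3],"rot":[0,0,0],"claw":-0.3},{"offset":[0,0,3],"rot":[0,0,0],"claw":-0.3},{"offset":[0,0,3],"rot":[0,0,0],"claw":-0.3},{"offset":[0,0,0],"rot":[0,0,0],"claw":-0.3}]'
```

```text
clock: 21.75
position: [0.6368, -0.0181, 0.1587]
tool_rot: [-3.142, 0.0, -0.001]
force: [-0.6, -0.1, -1.7]
grip_width: 0.0383
clock: 22.35
position: [0.6368, -0.0181, 0.1437]
tool_rot: [-3.142, 0.0, -0.001]
force: [0.8, -0.1, -1.5]
grip_width: 0.0377
```

Run:
```python
from h import *
s=status.observe(); print(s["position"],s["force"],s["moment"])
show("side","pics/x_side.png",(200,110,310,230),5);show("wrist","pics/x_w.png",None,1.4)
```

```text
[ 0.63679928 -0.0180552   0.14369085] [ 0.84679331 -0.13966123 -1.47762702] [ 0.03135017  0.01392137 -0.07560427]
```

View pics/x_side.png

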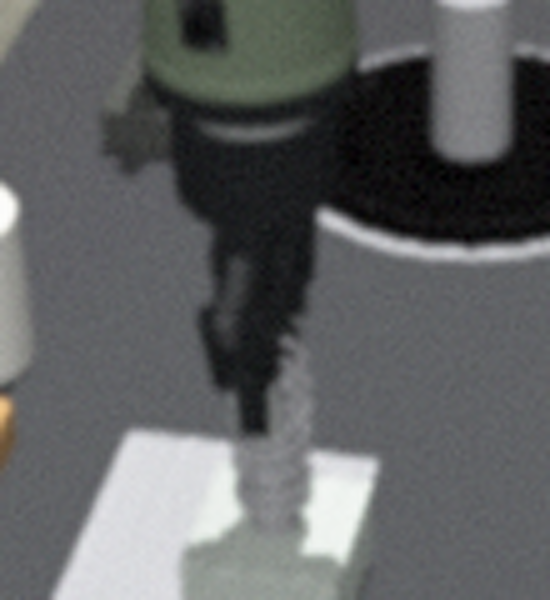

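View pics/x_w.png

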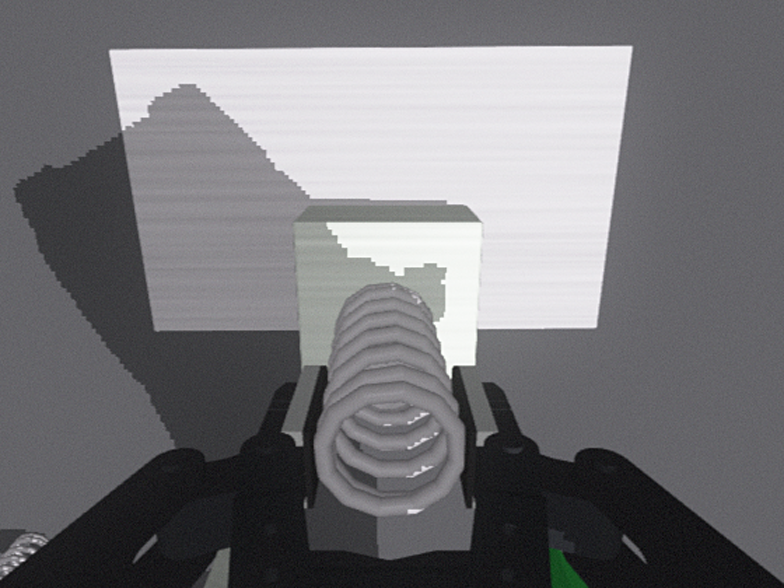

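```bash
python3 -m handwheel '[{"offset":[0,0,3],"rot":[0,0,0],"claw":-0.3},{"offset":[0,0,3],"rot":[0,0,0],"claw":-0.3},{"offset":[0,0,3],"rot":[0,0,0],"claw":-0.3},{"offset":[0,0,3],"rot":[0,0,0],"claw":-0.3},{"offset":[0,0,2],"rot":[0,0,0],"claw":-0.3},{"offset":[0,0,0],"rot":[0,0,0],"claw":-0.3}]'; python3 -m handwheel '[{"offset":[0,0,1.5],"rot":[0,0,0],"claw":-0.3},{"offset":[0,0,1.5],"rot":[0,0,0],"claw":-0.3},{"offset":[0,0,0],"rot":[0,0,0],"claw":-0.3}]'
```

```text
clock: 23.05
position: [0.6369, -0.018, 0.1298]
tool_rot: [-3.142, -0.0, -0.001]
force: [0.6, 0.0, -1.6]
grip_width: 0.0379
clock: 23.35
position: [0.6369, -0.018, 0.127]
tool_rot: [-3.142, -0.0, -0.001]
force: [0.3, 0.5, -1.3]
grip_width: 0.0374
```

```bash
python3 -m handwheel '[{"offset":[0,0,1],"rot":[0,0,0],"claw":-0.3},{"offset":[0,0,0],"rot":[0,0,0],"claw":-0.3}]'; python3 -m handwheel '[{"offset":[0,0,1],"rot":[0,0,0],"claw":-0.3},{"offset":[0,0,0],"rot":[0,0,0],"claw":-0.3}]'
```

```text
clock: 23.55
position: [0.637, -0.0181, 0.1261]
tool_rot: [3.142, -0.0, -0.001]
force: [-0.2, 0.1, -1.4]
grip_width: 0.0378
clock: 23.75
position: [0.6374, -0.018, 0.1258]
tool_rot: [3.142, -0.001, -0.001]
force: [-1.0, -0.3, 6.3]
grip_width: 0.0376
```

Contact came at TCP z = 0.1258. When I gripped it, the TCP was 0.0707 above the spring's lower end, so 0.055 + 0.0707 predicts 0.1257, which means the spring is seated. Releasing it gently now.

```bash
python3 -m handwheel '[{"offset":[0,0,0],"rot":[0,0,0],"claw":-0.1},{"offset":[0,0,0],"rot":[0,0,0],"claw":-0.05},{"offset":[0,0,0],"rot":[0,0,0],"claw":0},{"offset":[0,0,0],"rot":[0,0,0],"claw":0.1},{"offset":[0,0,0],"rot":[0,0,0],"claw":0.3},{"offset":[0,0,0],"rot":[0,0,0],"claw":0.5},{"offset":[0,0,0],"rot":[0,0,0],"claw":0.7},{"offset":[0,0,0],"rot":[0,0,0],"claw":0.7},{"offset":[0,0,0],"rot":[0,0,0],"claw":0.7}]'
python3 - <<'E'
from h import *
show("wrist","pics/y_w.png",None,1.4)
E
```

```text
clock: 24.65
position: [0.637, -0.0181, 0.1252]
tool_rot: [-3.142, -0.001, -0.001]
force: [-0.1, 0.5, 0.1]
grip_width: 0.0726
```

View pics/y_w.png

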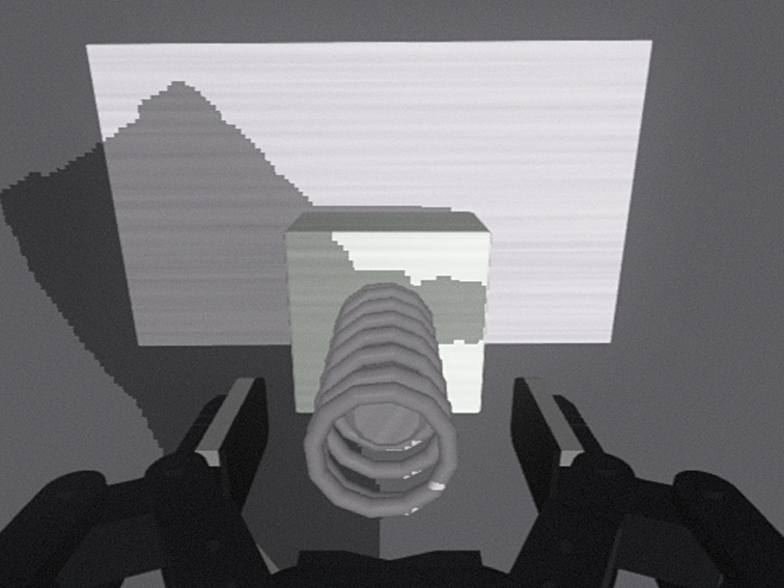

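```bash
python3 -m handwheel '[{"offset":[0,0,-5],"rot":[0,0,0],"claw":0.7},{"offset":[0,0,-20],"rot":[0,0,0],"claw":0.7},{"offset":[0,0,-35],"rot":[0,0,0],"claw":0.7},{"offset":[0,0,-35],"rot":[0,0,0],"claw":0.7},{"offset":[-30,30,0],"rot":[0,0,0],"claw":0.7},{"offset":[-35,35,0],"rot":[0,0,0],"claw":0.7},{"offset":[-20,35,0],"rot":[0,0,0],"claw":0.7},{"offset":[0,0,0],"rot":[0,0,0],"claw":0.7},{"offset":[0,0,0],"rot":[0,0,0],"claw":0.7}]'
python3 - <<'E'
from h import *
f=show("wrist","pics/z_w.png",None,1.4)
W=cloud(f);Z=W[...,2]
m=(abs(Z-.139)<.004)&(np.hypot(W[...,0]-.636,W[...,1]+.018)<.04)
print("spring top",m.sum(),np.percentile(Z[m],[50,90,99]),cv2.minEnclosingCircle((W[m][:,:2]*1000).astype(np.float32)))
m=(abs(Z-.12)<.003)&(np.hypot(W[...,0]-.636,W[...,1]+.018)<.012); print("rod tip px",m.sum())
m=(abs(Z-.055)<.004)&(np.hypot(W[...,0]-.636,W[...,1]+.018)<.06); print("block z",np.nanmedian(Z[m]),m.sum())
q=W[m]; A=np.c_[q[:,:2],np.ones(len(q))]; print("block slope",np.linalg.lstsq(A,q[:,2],rcond=None)[0])
m=(W[...,0]>.60)&(W[...,0]<.75)&(W[...,1]>-.12)&(W[...,1]<.1)&(abs(Z-.01)<.004);print("plat z",np.median(Z[m]))
show("side","pics/z_side.png",(180,110,310,260),4);show("top","pics/z_top.png")
E
```

```text
clock: 25.6
position: [0.5517, -0.1189, 0.2207]
tool_rot: [3.141, -0.001, -0.003]
force: [-0.0, 1.5, -0.5]
grip_width: 0.0725
spring top 2223 [0.13992239 0.14097361 0.14181251] ((636.6961059570312, -16.487060546875), 20.130962371826172)
rod tip px 898
block z 0.05548957156877338 7659
block slope [-0.00028979  0.00168489  0.05568907]
plat z 0.010500681211101592
```

View pics/z_side.png

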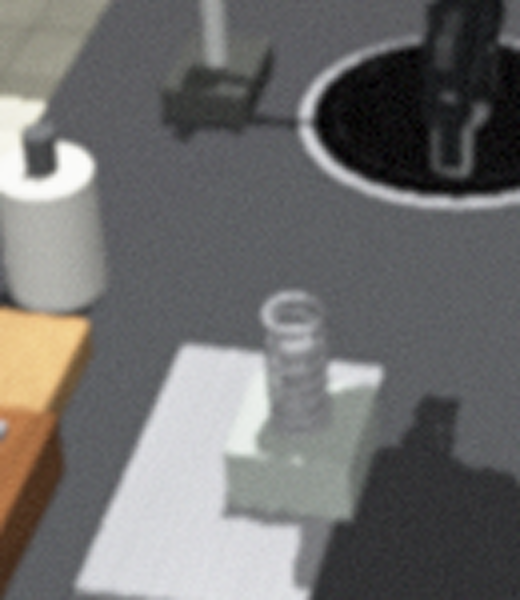

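View pics/z_w.png

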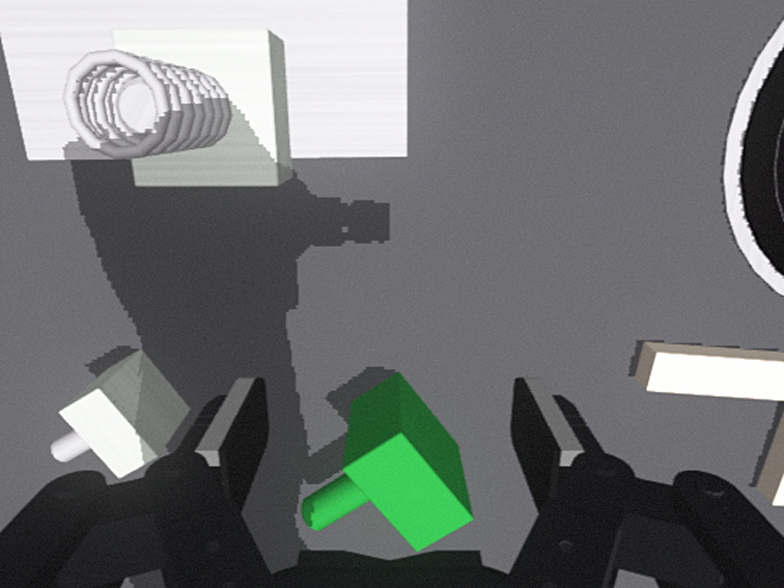

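View pics/z_top.png

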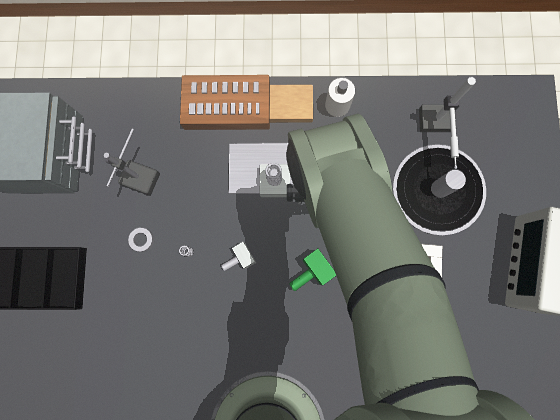

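The spring top is at 0.140, which is 20 mm above the rod tip. The block is level and everything else is where it was. Handing in.

```bash
python3 -c "
from workcell import bot,status
print(bot.job_done()); print(status.observe()['clock'])"
```

```text
the job is handed in; nothing more can be done
None
the job is handed in; nothing more can be done
```

The pedestal is standing on the platform with its rod up, and the large spring is seated on the block and released. I handed the job in at about 26 s of the 61 s allowed.

**How it went:**
- I pushed the lying block low on both sides of the rod until it squared up on the step, then pushed it near the top until it tipped over.
- It landed with about 25 mm of its base overhanging the edge, more than the 12 mm expected. I nudged it about 12 mm further on, leaving roughly 12 mm overhanging.
- I gripped the spring from above and threaded it down in steps of 3 mm or less, holding it the whole way. It did not snag, so no twist was needed.

**Last checks before handing in:**
- **Pedestal:** the block's top measured 55.5 mm high against the expected 55 mm. Its slope was under 0.002 rad.
- **Spring:** its top measured about 140 mm, which is the seated height. The rod was visible inside the bore, and the spring's top centre measured within about 1.5 mm of the rod's axis. I did not measure the spring's tilt separately.
- **Robot:** the gripper was open and clear of everything, with no contact force showing.
- **Other objects:** the last top view showed none had shifted, though the arm hid most of the ceramic square. I judged this by eye.

**Slips and disagreements:**
- My first low approach, with the tool tilted, ran into the limits of joints 6 and 7. I backed off and used less tilt.
- The cameras disagreed by about 1 mm on the rod position, which was within the clearance.

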